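# Bundle cut channels in a ratchet cradle

## Task

Stand the three cut aluminium channels on end in the tilted bundling cradle, side by side with every second one turned about, so that the middle one faces the other two and has one flange inside each of them. Then push the sliding jaw fully up against the bundle, so that its ratchet holds them tight together, and let go. Do not knock the other things on the bench about.

Things in the scene. Friction and masses are not known exactly. Their poses are not given: they have to be found in the camera images.
- channel_a: one of three alike: cut aluminium U-channel standing on a cut end, 50 mm across the flanges, 40 deep (web back to flange tips), walls 4, 110 long, 0.15 kg, two dark holes in the web. Origin: centre of the 50 x 40 outline at the lower end. z along the length, up; x from web to open side (outline -20 to 20, web -20 to -16); y across the flanges (outer faces at -25 and 25)
- channel_b: one of three alike: cut aluminium U-channel standing on a cut end, 50 mm across the flanges, 40 deep (web back to flange tips), walls 4, 110 long, 0.15 kg, two dark holes in the web. Origin: centre of the 50 x 40 outline at the lower end. z along the length, up; x from web to open side (outline -20 to 20, web -20 to -16); y across the flanges (outer faces at -25 and 25)
- channel_c: one of three alike: cut aluminium U-channel standing on a cut end, 50 mm across the flanges, 40 deep (web back to flange tips), walls 4, 110 long, 0.15 kg, two dark holes in the web. Origin: centre of the 50 x 40 outline at the lower end. z along the length, up; x from web to open side (outline -20 to 20, web -20 to -16); y across the flanges (outer faces at -25 and 25)
- web_a (a point): centre of the web's thickness of channel_a at its lower end, at x -18 mm in the channel's frame: it shows which way the channel faces
- web_b (a point): centre of the web's thickness of channel_b at its lower end, at x -18 mm in the channel's frame: it shows which way the channel faces
- web_c (a point): centre of the web's thickness of channel_c at its lower end, at x -18 mm in the channel's frame: it shows which way the channel faces
- stand: low grey stand of the bundling cradle, base plate 150 x 260 x 8 mm; origin under its centre. It stands in the middle of the bench, turned by up to 0.25 rad, and carries the tray, which leans 25 degrees away from the robot. Two channels with their webs on the tray's front wall have their centres at tray x 20 mm; one turned about, its flange tips resting on their webs, at x 24. Three so nested need 100 mm along y
- tray: grey tray. Origin: on the inner floor, in the corner of front wall and fixed end plate (inner faces). x across the tray, up the slope, towards the robot; y along it, level, from end plate to jaw; z square to its floor, 25 degrees off vertical. Inside: x 0 to 58 mm, y 0 to the jaw. Front wall 60 mm high, back 56, end plate 66. Channels in it lean by their weight towards the front wall (-x)
- jaw (a joint): travel in m of the sliding jaw along the tray's -y; 0 is open. Its inner face is at tray y = 0.200 - jaw. Starts at 0 to 0.03; about 0.098 to 0.100 on a tight bundle. Plate 8 mm thick, 62 high, black handle above it. Slides with a few newtons; a sprung pawl over the back wall clicks along a rack of 7 mm teeth and stops it going back, so do not close it early
- jaw_push (a point): centre of the outer (+y) face of the jaw's black handle, at tray x 29, z 84 mm, 10 mm behind the jaw's inner face: push here along the tray's -y. The handle is 28 mm wide along x, 10 thick, and spans tray z 60 to 104 mm
- jar: glass screw jar, 64 mm across, 85 mm high, standing; origin under its centre; leave it alone
- can: tin can with a paper label, 54 mm across, 115 mm high, standing; origin under its centre; leave it alone
- glue: white glue bottle with orange cap, 52 mm across, 115 mm high, standing; origin under its centre; leave it alone
- tape: tape measure, 70 x 40 mm, 62 mm high; origin under its centre; leave it alone
- driver: screwdriver lying on the bench, 200 mm long, about 30 mm high; origin near its middle, x along it; leave it alone
There are look-alikes about, which are no part of the job. Leave any purple look-alike of the channel_b alone.

How it is judged:
On the way, in this order (a step that is already met when the one before it is completed fails the run):
1. the three channels stand in the tray, the middle one turned about and interlocked with the other two (z of channel_a in the frame of tray between -0.004 and 0.006 m and angle between the z axis of each of channel_a, channel_b, channel_c and the z axis of tray, either way round below 0.12 rad and x of channel_a in the frame of tray between 0.01 and 0.04 m and y of each of channel_a, channel_b, channel_c in the frame of tray above 0.015 m and z of channel_b in the frame of tray between -0.004 and 0.006 m and x of channel_b in the frame of tray between 0.01 and 0.04 m and z of channel_c in the frame of tray between -0.004 and 0.006 m and x of channel_c in the frame of tray between 0.01 and 0.04 m and ((x of web_b in the frame of channel_a between 0.014 and 0.034 m and y of web_b in the frame of channel_a between 0.003 and 0.046 m and angle between the x axis of each of channel_b, channel_c and the x axis of channel_a, either way round below 0.15 rad and x of web_c in the frame of channel_a between 0.014 and 0.034 m and y of web_c in the frame of channel_a between -0.046 and -0.003 m) or (x of web_b in the frame of channel_a between 0.014 and 0.034 m and y of web_b in the frame of channel_a between -0.046 and -0.003 m and angle between the x axis of each of channel_b, channel_c and the x axis of channel_a, either way round below 0.15 rad and x of web_c in the frame of channel_a between 0.014 and 0.034 m and y of web_c in the frame of channel_a between 0.003 and 0.046 m) or (x of web_a in the frame of channel_b between 0.014 and 0.034 m and y of web_a in the frame of channel_b between 0.003 and 0.046 m and angle between the x axis of each of channel_a, channel_c and the x axis of channel_b, either way round below 0.15 rad and x of web_c in the frame of channel_b between 0.014 and 0.034 m and y of web_c in the frame of channel_b between -0.046 and -0.003 m) or (x of web_a in the frame of channel_b between 0.014 and 0.034 m and y of web_a in the frame of channel_b between -0.046 and -0.003 m and angle between the x axis of each of channel_a, channel_c and the x axis of channel_b, either way round below 0.15 rad and x of web_c in the frame of channel_b between 0.014 and 0.034 m and y of web_c in the frame of channel_b between 0.003 and 0.046 m) or (x of web_a in the frame of channel_c between 0.014 and 0.034 m and y of web_a in the frame of channel_c between 0.003 and 0.046 m and angle between the x axis of each of channel_a, channel_b and the x axis of channel_c, either way round below 0.15 rad and x of web_b in the frame of channel_c between 0.014 and 0.034 m and y of web_b in the frame of channel_c between -0.046 and -0.003 m) or (x of web_a in the frame of channel_c between 0.014 and 0.034 m and y of web_a in the frame of channel_c between -0.046 and -0.003 m and angle between the x axis of each of channel_a, channel_b and the x axis of channel_c, either way round below 0.15 rad and x of web_b in the frame of channel_c between 0.014 and 0.034 m and y of web_b in the frame of channel_c between 0.003 and 0.046 m))), for 0.2 s.
2. the jaw is pushed up against the bundle (value of joint jaw above 0.0895 m), for 0.2 s.
At the end, for the whole second after the job is handed in: All three channels stand on the tray floor (within 6 mm, 0.12 rad), released and at rest; the middle one faces the other two (0.15 rad) with a flange fully inside each (centres 3 to 46 mm either side of its own, within 12 mm of full depth); the jaw has travelled over 89.5 mm (all of step 1 and value of joint jaw above 0.0895 m and linear speed of each of channel_a, channel_b, channel_c below 0.02 m/s); the robot touches nothing.
It fails at once if another thing on the bench is knocked away (moved more than 50 mm, or a standing one tipped over) (distance of any of jar, can, glue, tape, driver from where it was at the start of the episode above 0.05 m or angle between any of jar, can, glue's own z axis and vertical above 0.6 rad).
It also fails if it takes over 72 s, if anything falls off the work surface, if the arm or the gripper's body presses on something with over 40 N, if the wrist force passes 120 N, or if a joint passes its speed limit or range.

## Robot

A 7-joint arm with a two-finger parallel gripper is mounted at the origin on the work surface. World frame = base frame: x ahead of the robot, y to its left, z up, the work surface at z = 0. Lengths are in m, angles in rad, forces in N, time in s.
With the tool pointing down it reaches from about 0.4 to 0.85 m from the base axis. Payload 6.9 kg.
Tool frame: the origin (TCP) lies at the very end of the fingers, on their centre line; the grasp point (between the pads) lies 19 mm behind it; z points along the fingers, y is the line along which they close (so a half turn about z gives the same grasp; the last joint's range is limited). The gripper opens to 85 mm and grips with 20 to 120 N. Pads are 22 mm wide; open, the fingers measure 114 mm over their backs; the gripper's body (76 mm by 85 mm) begins 54 mm behind the grasp point. The pads swing forward as they close: fully open they stand 13 mm farther back than shut.
Start: joints at [-0.995, 0.507, -0.238, 1.5, 0.126, 1.149, -0.155], TCP at [0.284, 0.557, 0.231] pointing down, gripper open.
Joint ranges: [-3.08, 3.08], [-0.24, 2.05], [-1.43, 1.35], [0, 2.5], [-1.52, 4.66], [0.17, 1.96], [-2.89, 2.89]. Speed limits (rad/s): [2.39, 2.39, 3.14, 3.14, 3.14, 3.14, 3.14].

## Interface

Orientations are given as a unit quaternion [x, y, z, w].
In Python, from plant import robot gives the robot as it stands. The module is installed in compiled form; this text tells all that it offers.
- The arm moves only by the tool play_rows, never from a script. Its argument "series" is a list of rows, each an object with "jaw": the finger opening in mm, from 0 to 85.4; "translation": the shift along the tool's x, y, z in mm, a list of three; "turn": the turn, a rotation vector about the tool's x, y, z in degrees, a list of three. A call has 1 to 12 rows; each row shifts and turns the commanded pose from where the row before left it, along the tool's axes as they then stand; what a row does not reach is not made up. A row lasts 1/12 s, in which the tool goes at most 41.7 mm and 7.16 degrees, less where a joint would pass 70% of its speed; a pose out of reach is approached as far as the arm can. A call with a gripper value outside its range is refused whole. The fingers move at their own pace and stop on an object; "force" is the grip in N (left out, the last holds). Time passes only in rows, so rows that do not move let the fingers close. It gives the time, the measured TCP pose, the force, the opening and the grip force at its end, in the units of the state.
- robot.read_state(): the state, without advancing time (a new reading comes with each control period).
- robot.snapshot(name): name is "scene" or "top"; returns the picture (420x560x3 uint8, blue, green, red); there is no depth.
- robot.get_calibration(name): a dict with "mtx" (3x3 intrinsics, pixels), "rvec" (rotation vector, rad) and "tvec" (3), from world to camera coordinates, as OpenCV has them. Camera axes: x right, y down, z forward; pixel columns grow to the right and rows downward; lengths in m; the calibration is good to about 2 mm. A picture is of the moment at which its call begins. get_calibration takes no time and is no camera call.
- robot.finish_job(): hands the job in; it is judged then, once.
The state is a dict: "time_s": time; "joint_positions": joint angles; "qvel": joint speeds; "tau": joint torques, N m; "position": TCP position; "orientation": TCP orientation; "contact_force": force on the tool from outside, world axes, zero at the start; "wrist_torque": the same for the moment, N m; "gripper_width": finger opening in m; "grasp_force": force on a finger pad.
Only numpy, scipy, OpenCV 4.12 (cv2) and the standard library are available. Lean on these libraries where they do the work, as an engineer would, in place of code of your own. Each camera call takes 0.05 s, during which the arm holds its last target. There are 200 camera calls.

## Working session

There is one attempt and no reset: what is moved stays moved. The work goes in short steps, Python scripts to look and compute and a tool call to move; the robot and the scene stay as the last step left them, time stands still between calls to the robot, and variables do not carry over. Pictures are saved under pics/ and viewed, at most 10 in all, crops included, and the job is handed in when it is done.

Besides the shell and the picture viewer there is one more tool, called after "Request:" in YAML: its name, and indented under it one key for each argument. play_rows: Moves the arm, as the interface text tells. Its arguments: {"type":"object","properties":{"series":{"type":"array"},"force":{"type":"number"}},"required":["series"]}

```bash
mkdir -p pics
python3 - <<'E'
from plant import robot
import cv2
for n in("scene","top"):
    im=robot.snapshot(n); cv2.imwrite(f"pics/{n}0.png",im)
    c=robot.get_calibration(n); print(n,c)
print(robot.read_state())
E
```

```text
scene {'mtx': array([[391.42169022,   0.        , 283.50320819],
       [  0.        , 391.42169022, 208.63953544],
       [  0.        ,   0.        ,   1.        ]]), 'rvec': array([ 1.45801623,  1.84780219, -0.97207627]), 'tvec': array([ 0.13338623, -0.21835948,  1.40505907])}
top {'mtx': array([[402.66913106,   0.        , 274.18817529],
       [  0.        , 402.66913106, 212.5318006 ],
       [  0.        ,   0.        ,   1.        ]]), 'rvec': array([ 2.20160234, -2.14176343,  0.06785832]), 'tvec': array([-0.00615254,  0.54024967,  1.22867509])}
{'time_s': 0.1, 'joint_positions': array([-0.99451532,  0.50825307, -0.23751234,  1.50103672,  0.12569593,
        1.14894772, -0.15478267]), 'qvel': array([ 3.28906296e-04, -1.18257345e-03, -6.02001110e-04, -2.53021617e-03,
       -1.72727658e-03,  7.42906523e-05, -7.05649149e-05]), 'tau': array([-5.32549151e-03, -6.21828890e+01, -2.19454072e+00, -2.50202876e+01,
        1.26149590e-02,  7.85170152e-03, -1.62514414e-05]), 'position': array([0.283352  , 0.5565518 , 0.23051507]), 'orientation': array([ 2.33217268e-01,  9.72424300e-01, -8.10754477e-04, -1.72585779e-04]), 'contact_force': array([-0.65052456, -0.89256347,  0.80762401]), 'wrist_torque': array([-0.0084422 , -0.03078378,  0.01147297]), 'grasp_force': 0.0, 'gripper_width': 0.0852375456852838}
```

View pics/scene0.png

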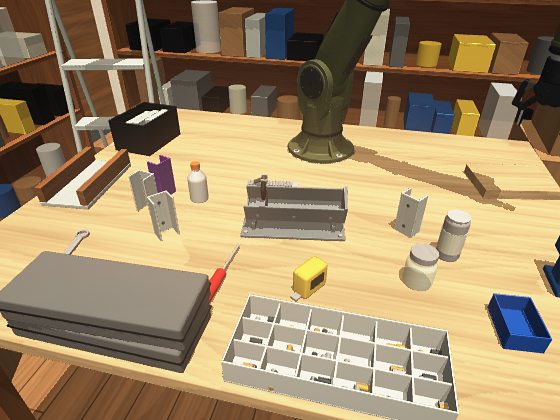

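View pics/top0.png

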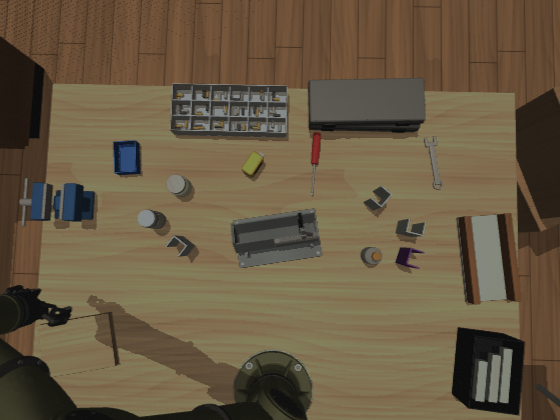

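The top view shows bare channels at about (180,245), (376,198) and (411,228). The purple look-alike is at (409,257) and gets left alone. The tray is at about (277,238), with its black jaw handle near (303,222). Next I'll check these in one close crop montage.

Run:
```python
import cv2,numpy as np
t=cv2.imread("pics/top0.png"); s=cv2.imread("pics/scene0.png")
def c(im,x,y,w,h,W,H):
    o=cv2.resize(im[y:y+h,x:x+w],(W,H),interpolation=cv2.INTER_CUBIC); 
    cv2.putText(o,f"{x},{y} {W/w:.0f}x",(3,12),0,.4,(0,0,255),1); return o
a=np.hstack([c(t,360,180,70,60,420,360),c(t,160,225,50,40,300,240)if 0 else cv2.copyMakeBorder(c(t,160,230,45,35,360,280),0,80,0,0,0)])
cv2.imwrite("pics/crA.png",a)
b=np.hstack([c(t,227,203,100,68,800,544)])
cv2.imwrite("pics/crB.png",b)
```

```text
(no output)
```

View pics/crA.png

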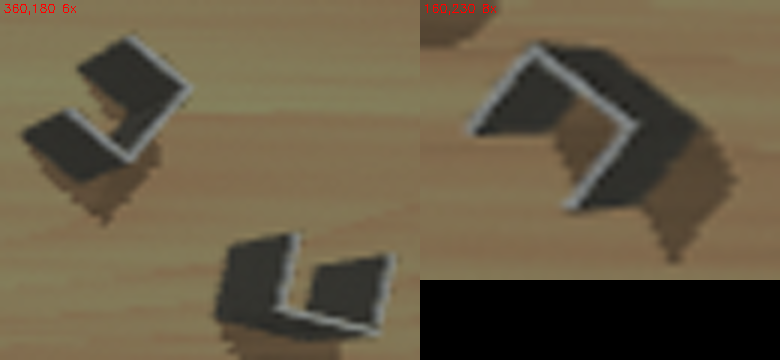

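View pics/crB.png

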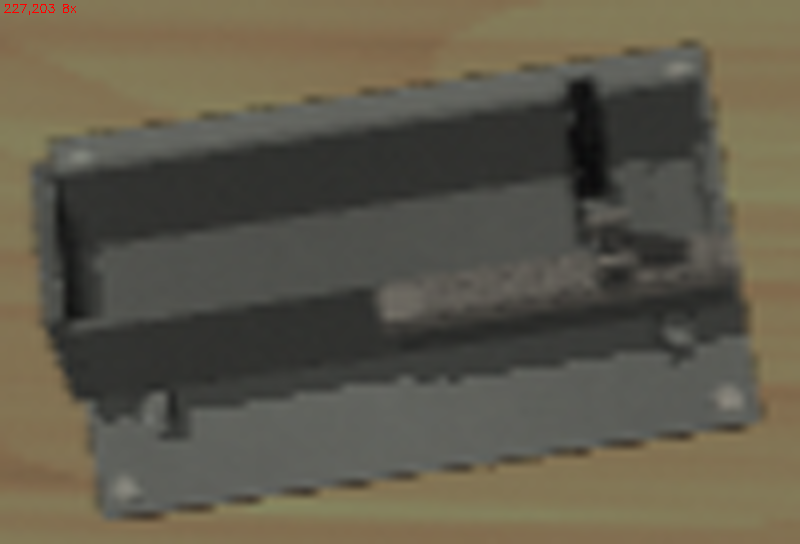

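The rims in the crop are light U-shapes at z = 0.11. C1 opens up-left, C2 opens up and C3 opens down-left. The tray's end plate is at the left and the jaw is at about tray y 170–200 on the right. I'll work out the channel poses and take a tray crop from the scene view so I can triangulate it.

```bash
cat > h.py <<'E'
import numpy as np,cv2
from plant import robot
def cal(n):
    c=robot.get_calibration(n); return c["mtx"],cv2.Rodrigues(c["rvec"])[0],np.array(c["tvec"]).reshape(3)
def ray(n,p):
    K,R,t=cal(n); return -R.T@t, R.T@np.linalg.solve(K,[p[0],p[1],1])
def atz(n,p,z):
    o,d=ray(n,p); return o+d*(z-o[2])/d[2]
def proj(n,X):
    K,R,t=cal(n); return cv2.projectPoints(np.atleast_2d(np.array(X,float)),R,t,K,None)[0].reshape(-1,2)
def tri(pt,ps):
    A=[];b=[]
    for n,p in(("top",pt),("scene",ps)):
        o,d=ray(n,p);d/=np.linalg.norm(d);P=np.eye(3)-np.outer(d,d);A.append(P);b.append(P@o)
    return np.linalg.lstsq(np.vstack(A),np.hstack(b),rcond=None)[0]
def chan(crop,px):  # tip,web,web,tip in top pixels, z .11
    P=np.array([atz("top",p,.11)[:2] for p in px])
    w=(P[1]+P[2])/2; t=(P[0]+P[3])/2; x=(t-w); c=(P.mean(0))
    print(crop,"c",c.round(4),"yaw",np.degrees(np.arctan2(x[1],x[0])).round(1),"webdir",np.degrees(np.arctan2(*(P[1]-P[2])[::-1])).round(1),"depth",np.linalg.norm(x).round(4),"width",np.linalg.norm(P[1]-P[2]).round(4))
E
python3 - <<'E'
from h import *
a=lambda L,x,y,s:[(u/s+x-.5+.5/s,v/s+y-.5+.5/s) for u,v in L]
chan("C1",a([(130,38),(188,88),(130,160),(68,112)],360,180,6))
chan("C2",a([(295,235),(282,308),(378,332),(390,257)],360,180,6))
chan("C3",a([(50,130),(117,48),(215,125),(150,207)],160,230,8))
for p in a([(105,515),(760,425),(705,45),(48,140)],227,203,8): print(atz("top",p,.008).round(4))
s=cv2.imread("pics/scene0.png")[165:250,235:355]
cv2.imwrite("pics/crS.png",cv2.resize(s,None,fx=6.6667,fy=6.6667,interpolation=cv2.INTER_CUBIC))
E
```

```text
C1 c [ 0.5887 -0.2996] yaw 51.5 webdir -37.8 depth 0.0369 width 0.0449
C2 c [ 0.5032 -0.3985] yaw -9.5 webdir 77.4 depth 0.036 width 0.0466
C3 c [0.4304 0.2864] yaw 143.3 webdir 54.0 depth 0.0375 width 0.0454
[0.3687 0.1115 0.008 ]
[ 0.4108 -0.1419  0.008 ]
[ 0.5584 -0.1176  0.008 ]
[0.5141 0.139  0.008 ]
```

View pics/crS.png

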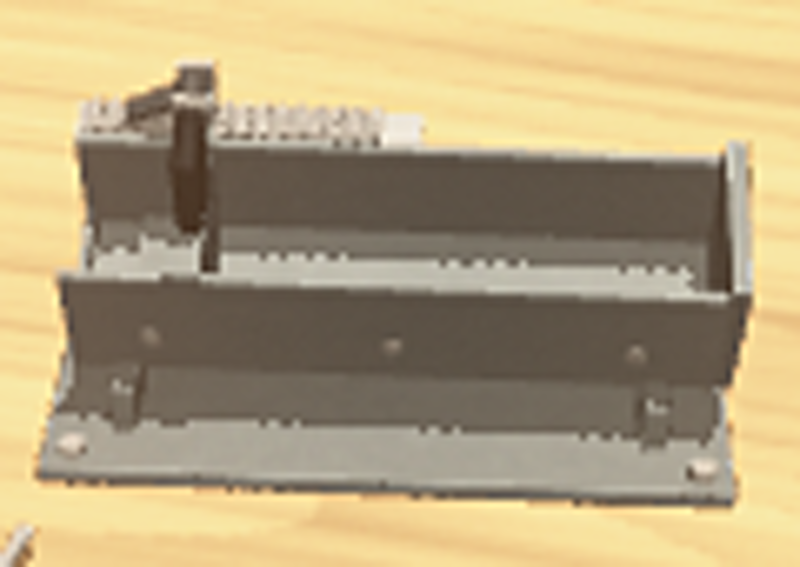

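Scene crop: the end plate's inner top corners sit at about (733,297) front and (722,158) back, and the handle top at about (196,75). Next I'll fit the tray origin to these and draw an overlay.

```bash
cat >> h.py <<'E'
yw=np.radians(9.4); u=np.array([np.cos(yw),np.sin(yw),0]); k=np.array([0,0,1.]); s25,c25=np.sin(np.radians(25)),np.cos(np.radians(25))
TZ=s25*u+c25*k; TX=-c25*u+s25*k; TY=np.cross(TZ,TX); RT=np.c_[TX,TY,TZ]
E
python3 - <<'E'
from h import *
from scipy.optimize import least_squares
print(TY)
T=lambda q:(q[0]/8+227-.5,q[1]/8+203-.5)
S=lambda q:(q[0]/6.6667+235-.5,q[1]/6.6667+165-.5)
obs=[((58,0,56),"top",T((78,322))),((58,0,56),"scene",S((720,158))),((0,0,60),"top",T((62,178))),((0,0,60),"scene",S((733,297))),
 ((0,0,0),"top",T((92,247)))]
f=lambda o:np.concatenate([(proj(n,o+RT@(np.array(X)/1000))[0]-p) for X,n,p in obs])
r=least_squares(f,[.5,.1,.06]);print("origin",r.x.round(4),r.fun.reshape(-1,2).round(2))
o=r.x
# stand frame
c=np.array([.4632,-.0014,0]);print("in stand",(o-c)@np.c_[u,[-u[1],u[0],0],k])
# jaw: handle in scene: fit j from inner face; print projections
t=cv2.resize(cv2.imread("pics/top0.png")[203:271,227:327],None,fx=8,fy=8,interpolation=cv2.INTER_CUBIC)
s=cv2.resize(cv2.imread("pics/scene0.png")[165:250,235:355],None,fx=6.6667,fy=6.6667,interpolation=cv2.INTER_CUBIC)
def L(pts):
    X=[o+RT@(np.array(p)/1000.) for p in pts]
    for im,n,x,y,sc in((t,"top",227,203,8),(s,"scene",235,165,6.6667)):
        q=((proj(n,X)+.5-[x,y])*sc).astype(np.int32); cv2.polylines(im,[q],False,(0,0,255),1)
L([(0,215,60),(0,0,60),(0,0,0),(58,0,0),(58,0,56),(58,215,56)]);L([(0,0,0),(0,215,0)]);L([(0,0,66),(58,0,66)])
for y in(170,180,190,200): L([(15,y,104),(43,y,104)])
cv2.imwrite("pics/ov.png",np.vstack([t,s])[:, :].copy() if 0 else cv2.resize(np.vstack([t,cv2.copyMakeBorder(s,0,0,0,0,0)]),(576,600*1)))
cv2.imwrite("pics/ovT.png",cv2.resize(np.vstack([t[:450],s[50:350]]),None,fx=.8,fy=.8,interpolation=cv2.INTER_AREA))
E
```

```text
[ 0.16332596 -0.98657216  0.        ]
origin [0.4714 0.1208 0.0304] [[-0.7   0.06]
 [-0.01  0.8 ]
 [-0.25 -0.2 ]
 [-1.46 -0.76]
 [-0.9   0.24]]
in stand [0.02808444 0.11918479 0.03035186]
```

View pics/ovT.png

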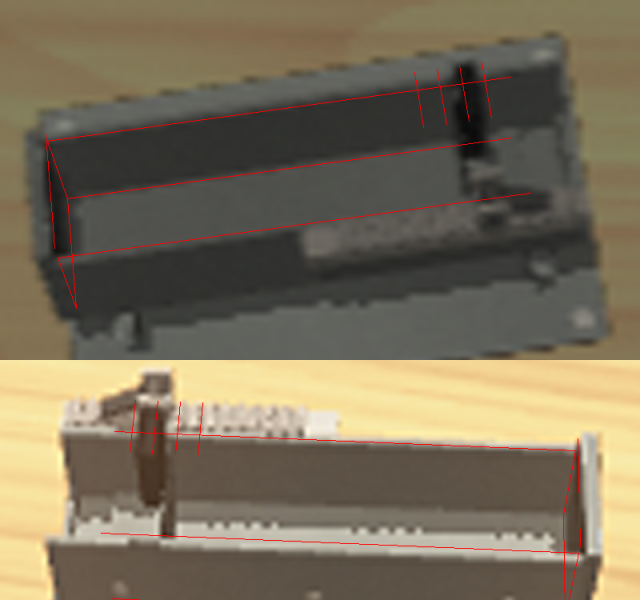

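The fit is good to about 3 mm. The tray origin is (0.471, 0.121, 0.030) with yaw 9.4°, and the jaw's inner face is near y 186. The candidates are C1 (376,198), C2 (411,228) and C3 (180,245), all bare aluminium, with the purple one at (409,257) excluded. C3 goes by the end plate, C1 by the jaw and C2 in the middle, each gripped across its flanges.

```bash
cat >> h.py <<'E'
from scipy.spatial.transform import Rotation as Rn
O=np.array([.4714,.1208,.0304])
TR=np.c_[TX,-TY,-TZ]
def down(deg): # y_tool azimuth
    a=np.radians(deg); y=np.array([np.cos(a),np.sin(a),0]); return np.c_[np.cross(y,-k),y,-k]
def tp(x,y,z): return O+RT@(np.array([x,y,z])/1000.)
def plan(wps):
    s=robot.read_state(); p=s["position"]; R=Rn.from_quat(s["orientation"]).as_matrix()
    print("t",round(s["time_s"],2),"p",p.round(4),"tray",(RT.T@(p-O)*1000).round(1),"F",s["contact_force"].round(1),"w",round(s["gripper_width"]*1000,1),"g",round(s["grasp_force"],1),"j",s["joint_positions"].round(2))
    for P,Q in wps:
        Q=R if Q is None else Q
        print(" turn",np.degrees(Rn.from_matrix(R.T@Q).as_rotvec()).round(1),"trans",(Q.T@(np.array(P)-p)*1000).round(1)); p,R=np.array(P),Q
E
python3 - <<'E'
from h import *
plan([([.4304,.2864,.16],down(53.7)),([.4304,.2864,.07],None),([.4304,.2864,.2],None),(tp(25,30,190),TR),(tp(25,30,80),None)])
E
```

```text
t 0.1 p [0.2834 0.5566 0.2305] tray [ 188.2 -460.6  133. ] F [-0.7 -0.9  0.8] w 85.2 g 0.0 j [-0.99  0.51 -0.24  1.5   0.13  1.15 -0.15]
 turn [-0.1  0.   9.3] trans [-278.4 -130.7   70.5]
 turn [0. 0. 0.] trans [ 0.  0. 90.]
 turn [0. 0. 0.] trans [   0.    0. -130.]
 turn [ 10.   23.7 -45. ] trans [ -58.8 -200.1  -42. ]
 turn [0. 0. 0.] trans [  0.   0. 110.]
```

Request:
play_rows:
  series:
    - {"jaw":80,"translation":[0,0,0],"turn":[0,0,4.7]}
    - {"jaw":80,"translation":[0,0,0],"turn":[0,0,4.6]}
    - {"jaw":80,"translation":[-28,-13,7],"turn":[0,0,0]}
    - {"jaw":80,"translation":[-28,-13,7],"turn":[0,0,0]}
    - {"jaw":80,"translation":[-28,-13,7],"turn":[0,0,0]}
    - {"jaw":80,"translation":[-28,-13,7],"turn":[0,0,0]}
    - {"jaw":80,"translation":[-28,-13,7],"turn":[0,0,0]}
    - {"jaw":80,"translation":[-28,-13,7],"turn":[0,0,0]}
    - {"jaw":80,"translation":[-28,-13,7],"turn":[0,0,0]}
    - {"jaw":80,"translation":[-28,-13,7],"turn":[0,0,0]}
    - {"jaw":80,"translation":[-28,-13,7],"turn":[0,0,0]}
    - {"jaw":80,"translation":[-26,-13,7],"turn":[0,0,0]}

```text
time_s: 1.1
position: [0.4313, 0.2859, 0.1608]
orientation: [0.312, 0.95, -0.0, -0.0]
contact_force: [-0.2, 0.3, 0.0]
gripper_width: 0.0798
grasp_force: 0.0
```

Run:
```python
from h import *
plan([([.4304,.2864,.07],down(53.7))])
```

```text
t 1.1 p [0.4313 0.2859 0.1608] tray [  66.5 -169.4  112.8] F [-0.2  0.3  0. ] w 79.8 g 0.0 j [-0.52  0.41 -0.16  1.88  0.09  0.85  0.21]
 turn [-0.  0. -0.] trans [ 1.1 -0.1 90.8]
```

Tracking is accurate. I'll go down, grip and lift slightly.

Request:
play_rows:
  series:
    - {"jaw":80,"translation":[1,0,22],"turn":[0,0,0]}
    - {"jaw":80,"translation":[0,0,22],"turn":[0,0,0]}
    - {"jaw":80,"translation":[0,0,22],"turn":[0,0,0]}
    - {"jaw":80,"translation":[0,0,24],"turn":[0,0,0]}
    - {"jaw":40,"translation":[0,0,0],"turn":[0,0,0]}
    - {"jaw":40,"translation":[0,0,0],"turn":[0,0,0]}
    - {"jaw":40,"translation":[0,0,0],"turn":[0,0,0]}
    - {"jaw":40,"translation":[0,0,0],"turn":[0,0,0]}
    - {"jaw":40,"translation":[0,0,0],"turn":[0,0,0]}
    - {"jaw":40,"translation":[0,0,0],"turn":[0,0,0]}
    - {"jaw":40,"translation":[0,0,-15],"turn":[0,0,0]}
    - {"jaw":40,"translation":[0,0,-30],"turn":[0,0,0]}
  force: 40

```text
time_s: 2.1
position: [0.4283, 0.2871, 0.1146]
orientation: [0.311, 0.95, -0.002, -0.002]
contact_force: [0.7, 0.4, -1.4]
gripper_width: 0.0495
grasp_force: 44.1
```

Run:
```python
from h import *
plan([([.4304,.2864,.22],None),(tp(25,30,190),TR),(tp(25,30,80),None)])
```

```text
t 2.1 p [0.4283 0.2871 0.1146] tray [  49.6 -171.1   69.8] F [ 0.7  0.4 -1.4] w 49.5 g 44.1 j [-0.53  0.47 -0.15  1.94  0.1   0.74  0.19]
 turn [0. 0. 0.] trans [  -1.9    0.2 -105.4]
 turn [  9.7  23.4 -45. ] trans [ -67.3 -200.1  -23.8]
 turn [0. 0. 0.] trans [  0.   0. 110.]
```

Request:
play_rows:
  series:
    - {"jaw":40,"translation":[0,0,-32],"turn":[0,0,0]}
    - {"jaw":40,"translation":[0,0,-32],"turn":[0,0,0]}
    - {"jaw":40,"translation":[0,0,-30],"turn":[0,0,0]}
    - {"jaw":40,"translation":[0,0,0],"turn":[1.2,2.9,-5.6]}
    - {"jaw":40,"translation":[0,0,0],"turn":[1.2,2.9,-5.6]}
    - {"jaw":40,"translation":[0,0,0],"turn":[1.2,2.9,-5.6]}
    - {"jaw":40,"translation":[0,0,0],"turn":[1.2,2.9,-5.6]}
    - {"jaw":40,"translation":[0,0,0],"turn":[1.2,2.9,-5.6]}
    - {"jaw":40,"translation":[0,0,0],"turn":[1.2,2.9,-5.6]}
    - {"jaw":40,"translation":[0,0,0],"turn":[1.2,2.9,-5.6]}
    - {"jaw":40,"translation":[0,0,0],"turn":[1.2,2.9,-5.6]}

```text
time_s: 3.02
position: [0.4305, 0.2877, 0.2109]
orientation: [-0.08, 0.974, -0.016, -0.212]
contact_force: [0.1, 0.8, -1.1]
gripper_width: 0.0496
grasp_force: 44.3
```

Run:
```python
from h import *
plan([(tp(25,30,190),TR),(tp(25,30,80),None)])
```

```text
t 3.02 p [0.4305 0.2877 0.2109] tray [  88.1 -171.3  158. ] F [ 0.1  0.8 -1.1] w 49.6 g 44.3 j [-0.3   0.61 -0.41  1.48  0.02  1.46  1.05]
 turn [0.2 0.5 0.1] trans [ -63.1 -201.3  -32. ]
 turn [0. 0. 0.] trans [  0.   0. 110.]
```

Request:
play_rows:
  series:
    - {"jaw":40,"translation":[0,0,-16],"turn":[0.2,0.5,0.1]}
    - {"jaw":40,"translation":[0,-12,-16],"turn":[0,0,0]}
    - {"jaw":40,"translation":[-9,-27,0],"turn":[0,0,0]}
    - {"jaw":40,"translation":[-9,-27,0],"turn":[0,0,0]}
    - {"jaw":40,"translation":[-9,-27,0],"turn":[0,0,0]}
    - {"jaw":40,"translation":[-9,-27,0],"turn":[0,0,0]}
    - {"jaw":40,"translation":[-9,-27,0],"turn":[0,0,0]}
    - {"jaw":40,"translation":[-9,-27,0],"turn":[0,0,0]}
    - {"jaw":40,"translation":[-9,-27,0],"turn":[0,0,0]}
    - {"jaw":40,"translation":[0,0,0],"turn":[0,0,0]}
    - {"jaw":40,"translation":[0,0,30],"turn":[0,0,0]}
    - {"jaw":40,"translation":[0,0,0],"turn":[0,0,0]}

```text
time_s: 4.02
position: [0.5164, 0.0977, 0.1832]
orientation: [-0.078, 0.973, -0.019, -0.218]
contact_force: [-1.3, -0.6, -2.1]
gripper_width: 0.0496
grasp_force: 44.1
```

Run:
```python
from h import *
plan([(tp(25,30,76),TR)])
im=np.hstack([cv2.resize(robot.snapshot(n)[y:y+110,x:x+110],(400,400),interpolation=cv2.INTER_CUBIC) for n,x,y in(("top",215,170),("scene",250,130))])
cv2.imwrite("pics/p1.png",im)
```

```text
t 4.02 p [0.5164 0.0977 0.1832] tray [ 27.8  30.2 155.7] F [-1.3 -0.6 -2.1] w 49.6 g 44.1 j [-0.02  0.67 -0.35  1.45  0.14  1.49  1.34]
 turn [-0.  -0.3 -0.3] trans [-2.8  0.2 79.7]
```

View pics/p1.png

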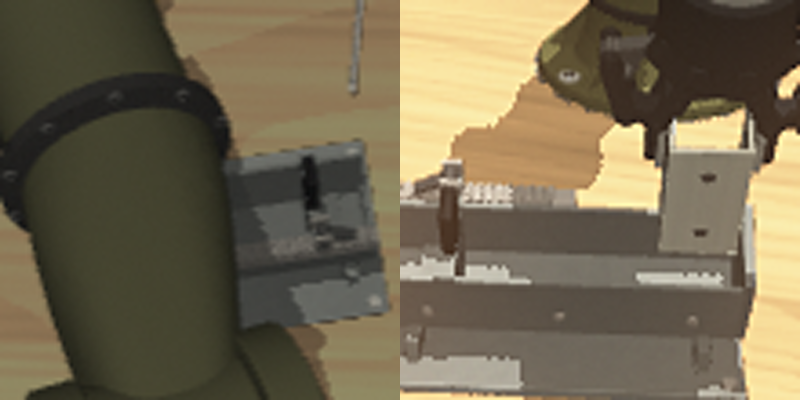

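The picture shows the channel held web-outward over the tray, with its right edge at (738,250) just inside the end plate at (748,240). I'll shift 4 mm away from the plate and lower it.

Request:
play_rows:
  series:
    - {"jaw":40,"translation":[-2,-4,15],"turn":[0,-0.3,-0.3]}
    - {"jaw":40,"translation":[0,0,20],"turn":[0,0,0]}
    - {"jaw":40,"translation":[0,0,20],"turn":[0,0,0]}
    - {"jaw":40,"translation":[0,0,12],"turn":[0,0,0]}
    - {"jaw":40,"translation":[0,0,0],"turn":[0,0,0]}

```text
time_s: 4.53
position: [0.4931, 0.0909, 0.1238]
orientation: [-0.081, 0.973, -0.018, -0.214]
contact_force: [-0.2, -0.5, -1.5]
gripper_width: 0.0494
grasp_force: 44.2
```

Run:
```python
from h import *
plan([(tp(25,34,72),TR)]); print(RT.T@robot.read_state()["contact_force"])
```

```text
t 4.53 p [0.4931 0.0909 0.1238] tray [24.5 33.  91.7] F [-0.2 -0.5 -1.5] w 49.4 g 44.2 j [-0.01  0.69 -0.35  1.6   0.15  1.32  1.33]
 turn [-0.1  0.2  0.1] trans [ 0.5 -1.  19.7]
[-0.41825825  0.43388736 -1.50652343]
```

Request:
play_rows:
  series:
    - {"jaw":40,"translation":[0,0,8],"turn":[0,0,0]}
    - {"jaw":40,"translation":[0,0,6],"turn":[0,0,0]}
    - {"jaw":40,"translation":[0,0,3],"turn":[0,0,0]}
    - {"jaw":40,"translation":[0,0,1.5],"turn":[0,0,0]}
    - {"jaw":40,"translation":[0,0,0],"turn":[0,0,0]}

```text
time_s: 4.95
position: [0.4864, 0.0896, 0.1075]
orientation: [-0.081, 0.974, -0.018, -0.213]
contact_force: [-0.3, -0.2, -0.1]
gripper_width: 0.0496
grasp_force: 44.2
```

Run:
```python
from h import *
plan([(tp(25,34,72),TR)]); print(RT.T@robot.read_state()["contact_force"])
```

```text
t 4.95 p [0.4864 0.0896 0.1075] tray [23.8 33.3 74. ] F [-0.3 -0.2 -0.1] w 49.6 g 44.2 j [-0.01  0.7  -0.35  1.63  0.16  1.28  1.33]
 turn [-0.   0.3  0.1] trans [ 1.2 -0.7  2. ]
[ 0.23274869  0.15023814 -0.24469012]
```

Request:
play_rows:
  series:
    - {"jaw":40,"translation":[0,0,1.5],"turn":[0,0,0]}
    - {"jaw":40,"translation":[0,0,1.5],"turn":[0,0,0]}
    - {"jaw":40,"translation":[0,0,0],"turn":[0,0,0]}

```text
time_s: 5.2
position: [0.4858, 0.0895, 0.1055]
orientation: [-0.081, 0.974, -0.017, -0.212]
contact_force: [1.4, -0.5, 3.9]
gripper_width: 0.0497
grasp_force: 44.7
```

Run:
```python
from h import *
plan([(tp(25,34,72),TR)]); print(RT.T@robot.read_state()["contact_force"])
```

```text
t 5.2 p [0.4858 0.0895 0.1055] tray [23.5 33.3 71.9] F [ 1.4 -0.5  3.9] w 49.7 g 44.7 j [-0.01  0.7  -0.35  1.64  0.16  1.27  1.33]
 turn [-0.   0.4  0.1] trans [ 1.5 -0.7 -0.1]
[0.42743305 0.695178   4.06198907]
```

It touches the floor at TCP z ≈ 72.5, so the heights agree. I'll nudge it to the front wall, release and withdraw.

Request:
play_rows:
  series:
    - {"jaw":40,"translation":[-2,0,0],"turn":[0,0,0]}
    - {"jaw":40,"translation":[-2,0,0],"turn":[0,0,0]}
    - {"jaw":70,"translation":[0,0,0],"turn":[0,0,0]}
    - {"jaw":70,"translation":[0,0,0],"turn":[0,0,0]}
    - {"jaw":70,"translation":[0,0,0],"turn":[0,0,0]}
    - {"jaw":70,"translation":[0,0,0],"turn":[0,0,0]}
    - {"jaw":70,"translation":[0,0,-10],"turn":[0,0,0]}
    - {"jaw":70,"translation":[0,0,-20],"turn":[0,0,0]}
    - {"jaw":70,"translation":[0,0,-30],"turn":[0,0,0]}
    - {"jaw":70,"translation":[0,0,-40],"turn":[0,0,0]}
    - {"jaw":70,"translation":[0,0,-30],"turn":[0,0,0]}
    - {"jaw":70,"translation":[0,0,0],"turn":[0,0,0]}

```text
time_s: 6.2
position: [0.546, 0.1, 0.2269]
orientation: [-0.081, 0.975, -0.016, -0.208]
contact_force: [-0.7, 0.8, -0.1]
gripper_width: 0.0702
grasp_force: 0.0
```

Run:
```python
from h import *
plan([([.5887,-.2996,.24],down(-38.1)),([.5887,-.2996,.16],None),([.5887,-.2996,.07],None)])
```

```text
t 6.2 p [0.546  0.1    0.2269] tray [ 19.4  32.7 207.7] F [-0.7  0.8 -0.1] w 70.2 g 0.0 j [-0.03  0.67 -0.35  1.32  0.14  1.61  1.36]
 turn [-28.8 -11.3 135. ] trans [-288.1  280.2  -13.1]
 turn [0. 0. 0.] trans [ 0.  0. 80.]
 turn [0. 0. 0.] trans [ 0.  0. 90.]
```

Request:
play_rows:
  series:
    - {"jaw":80,"translation":[0,0,0],"turn":[-1.44,-0.565,6.75]}
    - {"jaw":80,"translation":[0,0,0],"turn":[-1.44,-0.565,6.75]}
    - {"jaw":80,"translation":[0,0,0],"turn":[-1.44,-0.565,6.75]}
    - {"jaw":80,"translation":[0,0,0],"turn":[-1.44,-0.565,6.75]}
    - {"jaw":80,"translation":[0,0,0],"turn":[-1.44,-0.565,6.75]}
    - {"jaw":80,"translation":[0,0,0],"turn":[-1.44,-0.565,6.75]}
    - {"jaw":80,"translation":[0,0,0],"turn":[-1.44,-0.565,6.75]}
    - {"jaw":80,"translation":[0,0,0],"turn":[-1.44,-0.565,6.75]}
    - {"jaw":80,"translation":[0,0,0],"turn":[-1.44,-0.565,6.75]}
    - {"jaw":80,"translation":[0,0,0],"turn":[-1.44,-0.565,6.75]}

```text
time_s: 7.03
position: [0.5422, 0.0986, 0.2216]
orientation: [0.5, 0.856, -0.013, -0.129]
contact_force: [0.6, -0.3, -0.2]
gripper_width: 0.08
grasp_force: 0.0
```

Request:
play_rows:
  series:
    - {"jaw":80,"translation":[0,0,0],"turn":[-1.44,-0.565,6.75]}
    - {"jaw":80,"translation":[0,0,0],"turn":[-1.44,-0.565,6.75]}
    - {"jaw":80,"translation":[0,0,0],"turn":[-1.44,-0.565,6.75]}
    - {"jaw":80,"translation":[0,0,0],"turn":[-1.44,-0.565,6.75]}
    - {"jaw":80,"translation":[0,0,0],"turn":[-1.44,-0.565,6.75]}
    - {"jaw":80,"translation":[0,0,0],"turn":[-1.44,-0.565,6.75]}
    - {"jaw":80,"translation":[0,0,0],"turn":[-1.44,-0.565,6.75]}
    - {"jaw":80,"translation":[0,0,0],"turn":[-1.44,-0.565,6.75]}
    - {"jaw":80,"translation":[0,0,0],"turn":[-1.44,-0.565,6.75]}
    - {"jaw":80,"translation":[0,0,0],"turn":[-1.44,-0.565,6.75]}

```text
time_s: 7.87
position: [0.542, 0.0988, 0.2218]
orientation: [0.9, 0.436, -0.004, -0.0]
contact_force: [0.0, 1.4, 0.2]
gripper_width: 0.0801
grasp_force: 0.0
```

Run:
```python
from h import *
plan([([.5887,-.2996,.22],down(-38.1)),([.5887,-.2996,.16],None),([.5887,-.2996,.07],None)])
```

```text
t 7.87 p [0.542  0.0988 0.2218] tray [ 21.   33.2 201.4] F [0.  1.4 0.2] w 80.1 g 0.0 j [-0.42  0.41  0.29  1.71 -0.13  1.05 -0.76]
 turn [-0.3  0.4 -0.3] trans [-284.7  282.6    1.8]
 turn [0. 0. 0.] trans [ 0.  0. 60.]
 turn [0. 0. 0.] trans [ 0.  0. 90.]
```

Request:
play_rows:
  series:
    - {"jaw":80,"translation":[-24,24,0],"turn":[-0.3,0.4,-0.3]}
    - {"jaw":80,"translation":[-24,24,0],"turn":[0,0,0]}
    - {"jaw":80,"translation":[-24,24,0],"turn":[0,0,0]}
    - {"jaw":80,"translation":[-24,24,0],"turn":[0,0,0]}
    - {"jaw":80,"translation":[-24,24,0],"turn":[0,0,0]}
    - {"jaw":80,"translation":[-24,24,0],"turn":[0,0,0]}
    - {"jaw":80,"translation":[-24,24,0],"turn":[0,0,0]}
    - {"jaw":80,"translation":[-24,24,0],"turn":[0,0,0]}
    - {"jaw":80,"translation":[-24,24,0],"turn":[0,0,0]}
    - {"jaw":80,"translation":[-24,24,10],"turn":[0,0,0]}
    - {"jaw":80,"translation":[-24,22,20],"turn":[0,0,0]}
    - {"jaw":80,"translation":[-21,20,30],"turn":[0,0,0]}

```text
time_s: 8.87
position: [0.5919, -0.3024, 0.1636]
orientation: [0.898, 0.44, 0.001, 0.002]
contact_force: [1.5, 0.7, 0.5]
gripper_width: 0.0799
grasp_force: 0.0
```

Run:
```python
from h import *
plan([([.5887,-.2996,.07],down(-38.1))])
```

```text
t 8.87 p [ 0.5919 -0.3024  0.1636] tray [ 11.2 437.2 141.8] F [1.5 0.7 0.5] w 79.9 g 0.0 j [ 0.26  0.63  0.3   1.49 -0.21  1.04 -0.04]
 turn [ 0.3 -0.   0.3] trans [ 0.2 -4.2 93.6]
```

Request:
play_rows:
  series:
    - {"jaw":80,"translation":[0,-3,20],"turn":[0,0,0.3]}
    - {"jaw":80,"translation":[0,0,24],"turn":[0,0,0]}
    - {"jaw":80,"translation":[0,0,24],"turn":[0,0,0]}
    - {"jaw":80,"translation":[0,0,24],"turn":[0,0,0]}
    - {"jaw":40,"translation":[0,0,0],"turn":[0,0,0]}
    - {"jaw":40,"translation":[0,0,0],"turn":[0,0,0]}
    - {"jaw":40,"translation":[0,0,0],"turn":[0,0,0]}
    - {"jaw":40,"translation":[0,0,0],"turn":[0,0,0]}
    - {"jaw":40,"translation":[0,0,0],"turn":[0,0,0]}
    - {"jaw":40,"translation":[0,0,0],"turn":[0,0,0]}
    - {"jaw":40,"translation":[0,0,-15],"turn":[0,0,0]}
    - {"jaw":40,"translation":[0,0,-30],"turn":[0,0,0]}

```text
time_s: 9.87
position: [0.5862, -0.2959, 0.1118]
orientation: [0.899, 0.438, -0.002, -0.003]
contact_force: [-0.6, -0.4, -1.8]
gripper_width: 0.0493
grasp_force: 47.0
```

Run:
```python
from h import *
plan([([.5887,-.2996,.25],None),([.5887,-.2996,.25],TR),(tp(25,92,190),TR)])
```

```text
t 9.87 p [ 0.5862 -0.2959  0.1118] tray [ -6.6 429.9  92.9] F [-0.6 -0.4 -1.8] w 49.3 g 47.0 j [ 0.26  0.68  0.29  1.56 -0.22  0.94 -0.04]
 turn [0. 0. 0.] trans [  -1.7    3.3 -138.2]
 turn [  29.5   11.2 -134.7] trans [0. 0. 0.]
 turn [0. 0. 0.] trans [-25.2 341.9  28.9]
```

Request:
play_rows:
  series:
    - {"jaw":40,"translation":[0,0,-35],"turn":[0,0,0]}
    - {"jaw":40,"translation":[0,0,-35],"turn":[0,0,0]}
    - {"jaw":40,"translation":[0,0,-35],"turn":[0,0,0]}
    - {"jaw":40,"translation":[0,0,-20],"turn":[0,0,0]}
    - {"jaw":40,"translation":[0,0,0],"turn":[1.475,0.56,-6.735]}
    - {"jaw":40,"translation":[0,0,0],"turn":[1.475,0.56,-6.735]}
    - {"jaw":40,"translation":[0,0,0],"turn":[1.475,0.56,-6.735]}
    - {"jaw":40,"translation":[0,0,0],"turn":[1.475,0.56,-6.735]}
    - {"jaw":40,"translation":[0,0,0],"turn":[1.475,0.56,-6.735]}
    - {"jaw":40,"translation":[0,0,0],"turn":[1.475,0.56,-6.735]}
    - {"jaw":40,"translation":[0,0,0],"turn":[1.475,0.56,-6.735]}
    - {"jaw":40,"translation":[0,0,0],"turn":[1.475,0.56,-6.735]}

```text
time_s: 10.87
position: [0.588, -0.2978, 0.2399]
orientation: [0.596, 0.796, -0.01, -0.106]
contact_force: [-0.4, -0.4, -2.1]
gripper_width: 0.0495
grasp_force: 47.3
```

Request:
play_rows:
  series:
    - {"jaw":40,"translation":[0,0,0],"turn":[1.475,0.56,-6.735]}
    - {"jaw":40,"translation":[0,0,0],"turn":[1.475,0.56,-6.735]}
    - {"jaw":40,"translation":[0,0,0],"turn":[1.475,0.56,-6.735]}
    - {"jaw":40,"translation":[0,0,0],"turn":[1.475,0.56,-6.735]}
    - {"jaw":40,"translation":[0,0,0],"turn":[1.475,0.56,-6.735]}
    - {"jaw":40,"translation":[0,0,0],"turn":[1.475,0.56,-6.735]}
    - {"jaw":40,"translation":[0,0,0],"turn":[1.475,0.56,-6.735]}
    - {"jaw":40,"translation":[0,0,0],"turn":[1.475,0.56,-6.735]}
    - {"jaw":40,"translation":[0,0,0],"turn":[1.475,0.56,-6.735]}
    - {"jaw":40,"translation":[0,0,0],"turn":[1.475,0.56,-6.735]}
    - {"jaw":40,"translation":[0,0,0],"turn":[1.475,0.56,-6.735]}
    - {"jaw":40,"translation":[0,0,0],"turn":[1.475,0.56,-6.735]}

```text
time_s: 11.87
position: [0.5884, -0.2974, 0.2396]
orientation: [-0.082, 0.973, -0.02, -0.213]
contact_force: [1.0, -0.4, -1.9]
gripper_width: 0.0492
grasp_force: 47.3
```

Run:
```python
from h import *
plan([(tp(25,92,190),TR)])
```

```text
t 11.87 p [ 0.5884 -0.2974  0.2396] tray [ 45.7 431.7 209.5] F [ 1.  -0.4 -1.9] w 49.2 g 47.3 j [ 0.42  0.8  -0.23  1.    0.33  1.76  1.95]
 turn [-0.3  0.3  0.2] trans [-20.7 339.7  19.5]
```

Request:
play_rows:
  series:
    - {"jaw":40,"translation":[-2,31,0],"turn":[-0.3,0.3,0.2]}
    - {"jaw":40,"translation":[-2,31,0],"turn":[0,0,0]}
    - {"jaw":40,"translation":[-2,31,0],"turn":[0,0,0]}
    - {"jaw":40,"translation":[-2,31,0],"turn":[0,0,0]}
    - {"jaw":40,"translation":[-2,31,0],"turn":[0,0,0]}
    - {"jaw":40,"translation":[-2,31,0],"turn":[0,0,0]}
    - {"jaw":40,"translation":[-2,31,0],"turn":[0,0,0]}
    - {"jaw":40,"translation":[-2,31,0],"turn":[0,0,0]}
    - {"jaw":40,"translation":[-2,31,0],"turn":[0,0,0]}
    - {"jaw":40,"translation":[-2,31,0],"turn":[0,0,0]}
    - {"jaw":40,"translation":[-1,29,0],"turn":[0,0,0]}
    - {"jaw":40,"translation":[0,0,0],"turn":[0,0,0]}

```text
time_s: 12.87
position: [0.5526, 0.0483, 0.2308]
orientation: [-0.082, 0.973, -0.015, -0.215]
contact_force: [0.0, 1.1, -1.0]
gripper_width: 0.0501
grasp_force: 47.1
```

Run:
```python
from h import *
plan([(tp(25,93,80),TR)])
im=np.hstack([cv2.resize(robot.snapshot(n)[y:y+110,x:x+110],(400,400),interpolation=cv2.INTER_CUBIC) for n,x,y in(("top",215,170),("scene",250,130))])
cv2.imwrite("pics/p2.png",im)
```

```text
t 12.87 p [0.5526 0.0483 0.2308] tray [ 22.8  84.8 210.5] F [ 0.   1.1 -1. ] w 50.1 g 47.1 j [ 0.02  0.67 -0.31  1.3   0.14  1.63  1.45]
 turn [0.2 0.1 0.2] trans [  2.2  -8.2 130.5]
```

View pics/p2.png

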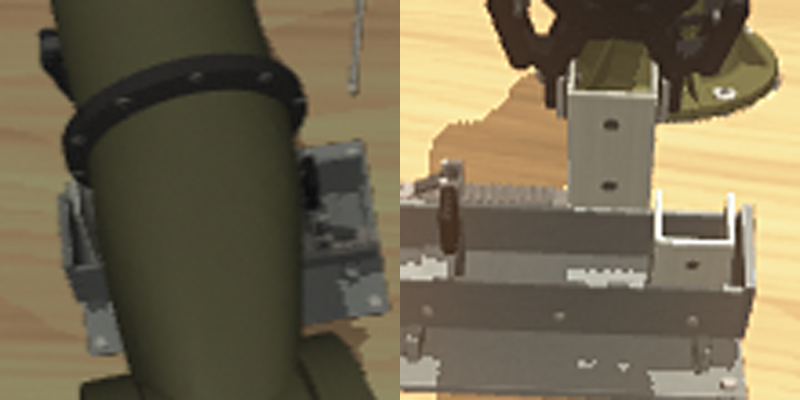

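ch1 stands against the front wall about 8 mm clear of the end plate, so its centre is at y ≈ 33 (crop x 655–735). I'll put this one at y ≈ 108, so the finger clears ch1 and the middle one still spans both flanges with about 4 mm to spare each side.

Request:
play_rows:
  series:
    - {"jaw":40,"translation":[1,-12,10],"turn":[0.2,0.1,0.2]}
    - {"jaw":40,"translation":[1,-11,20],"turn":[0,0,0]}
    - {"jaw":40,"translation":[0,0,30],"turn":[0,0,0]}
    - {"jaw":40,"translation":[0,0,30],"turn":[0,0,0]}
    - {"jaw":40,"translation":[0,0,20],"turn":[0,0,0]}
    - {"jaw":40,"translation":[0,0,12],"turn":[0,0,0]}
    - {"jaw":40,"translation":[0,0,0],"turn":[0,0,0]}

```text
time_s: 13.55
position: [0.5027, 0.0064, 0.1189]
orientation: [-0.074, 0.973, -0.02, -0.218]
contact_force: [-0.4, 0.5, -1.9]
gripper_width: 0.0494
grasp_force: 47.1
```

Run:
```python
from h import *
plan([(tp(25,108,72),TR)]); print(RT.T@robot.read_state()["contact_force"])
```

```text
t 13.55 p [0.5027 0.0064 0.1189] tray [ 26.3 118.   85.3] F [-0.4  0.5 -1.9] w 49.4 g 47.1 j [ 0.08  0.69 -0.29  1.59  0.18  1.33  1.45]
 turn [-0.1 -0.3 -0.7] trans [-1.3 10.  13.3]
[-0.48025004 -0.56219492 -1.84517853]
```

Request:
play_rows:
  series:
    - {"jaw":40,"translation":[0,5,0],"turn":[0,-0.3,-0.6]}
    - {"jaw":40,"translation":[0,4,4],"turn":[0,0,0]}
    - {"jaw":40,"translation":[0,0,4],"turn":[0,0,0]}
    - {"jaw":40,"translation":[0,0,2],"turn":[0,0,0]}
    - {"jaw":40,"translation":[0,0,1],"turn":[0,0,0]}
    - {"jaw":40,"translation":[0,0,1],"turn":[0,0,0]}
    - {"jaw":40,"translation":[0,0,0],"turn":[0,0,0]}

```text
time_s: 14.13
position: [0.4982, 0.0167, 0.1096]
orientation: [-0.08, 0.973, -0.018, -0.214]
contact_force: [-0.5, -0.7, -2.7]
gripper_width: 0.0493
grasp_force: 47.2
```

Run:
```python
from h import *
plan([(tp(25,108,72),TR)]); print(RT.T@robot.read_state()["contact_force"])
```

```text
t 14.13 p [0.4982 0.0167 0.1096] tray [ 24.9 107.1  75.7] F [-0.5 -0.7 -2.7] w 49.3 g 47.2 j [ 0.07  0.7  -0.3   1.62  0.18  1.29  1.44]
 turn [-0.1  0.2  0. ] trans [ 0.1 -0.9  3.7]
[-0.61792607  0.62576177 -2.66877517]
```

Request:
play_rows:
  series:
    - {"jaw":40,"translation":[0,-1,1.5],"turn":[0,0,0]}
    - {"jaw":40,"translation":[0,0,1.5],"turn":[0,0,0]}
    - {"jaw":40,"translation":[0,0,1],"turn":[0,0,0]}
    - {"jaw":40,"translation":[0,0,0],"turn":[0,0,0]}

```text
time_s: 14.47
position: [0.4965, 0.0155, 0.1058]
orientation: [-0.081, 0.973, -0.018, -0.214]
contact_force: [0.6, 0.4, -0.5]
gripper_width: 0.0496
grasp_force: 47.2
```

Run:
```python
from h import *
plan([(tp(25,108,72),TR)]); print(RT.T@robot.read_state()["contact_force"])
```

```text
t 14.47 p [0.4965 0.0155 0.1058] tray [ 25.  108.   71.5] F [ 0.6  0.4 -0.5] w 49.6 g 47.2 j [ 0.07  0.7  -0.3   1.63  0.18  1.28  1.44]
 turn [-0.1  0.2  0. ] trans [-0.  -0.  -0.5]
[-0.78502719 -0.25919668 -0.21686778]
```

Request:
play_rows:
  series:
    - {"jaw":40,"translation":[0,0,1],"turn":[0,0,0]}
    - {"jaw":40,"translation":[-2,0,0.5],"turn":[0,0,0]}
    - {"jaw":40,"translation":[-2,0,0],"turn":[0,0,0]}
    - {"jaw":40,"translation":[-1,0,0],"turn":[0,0,0]}
    - {"jaw":60,"translation":[0,0,0],"turn":[0,0,0]}
    - {"jaw":60,"translation":[0,0,0],"turn":[0,0,0]}
    - {"jaw":60,"translation":[0,0,0],"turn":[0,0,0]}
    - {"jaw":60,"translation":[0,0,-10],"turn":[0,0,0]}
    - {"jaw":60,"translation":[0,0,-20],"turn":[0,0,0]}
    - {"jaw":60,"translation":[0,0,-30],"turn":[0,0,0]}
    - {"jaw":60,"translation":[0,0,-40],"turn":[0,0,0]}
    - {"jaw":60,"translation":[0,0,-30],"turn":[0,0,0]}

```text
time_s: 15.47
position: [0.5553, 0.0256, 0.2236]
orientation: [-0.081, 0.974, -0.018, -0.213]
contact_force: [1.5, 0.8, -0.9]
gripper_width: 0.0598
grasp_force: 0.0
```

Run:
```python
from h import *
plan([(tp(22,108,202),down(79)),([.5032,-.3985,.21],None),([.5032,-.3985,.07],None)])
```

```text
t 15.47 p [0.5553 0.0256 0.2236] tray [ 20.7 107.6 203.6] F [ 1.5  0.8 -0.9] w 59.8 g 0.0 j [ 0.05  0.67 -0.3   1.32  0.16  1.61  1.48]
 turn [ -4.5 -24.4  20.2] trans [ 1.6 -1.   0.9]
 turn [0. 0. 0.] trans [ -31.3 -425.3   12.8]
 turn [0. 0. 0.] trans [  0.   0. 140.]
```

Request:
play_rows:
  series:
    - {"jaw":80,"translation":[0,0,0],"turn":[-0.9,-4.88,4.04]}
    - {"jaw":80,"translation":[0,0,0],"turn":[-0.9,-4.88,4.04]}
    - {"jaw":80,"translation":[0,0,0],"turn":[-0.9,-4.88,4.04]}
    - {"jaw":80,"translation":[0,0,0],"turn":[-0.9,-4.88,4.04]}
    - {"jaw":80,"translation":[0,0,0],"turn":[-0.9,-4.88,4.04]}
    - {"jaw":80,"translation":[0,-33,0],"turn":[0,0,0]}
    - {"jaw":80,"translation":[0,-33,0],"turn":[0,0,0]}
    - {"jaw":80,"translation":[0,-33,0],"turn":[0,0,0]}
    - {"jaw":80,"translation":[0,-33,0],"turn":[0,0,0]}
    - {"jaw":80,"translation":[0,-33,0],"turn":[0,0,0]}
    - {"jaw":80,"translation":[0,-33,0],"turn":[0,0,0]}
    - {"jaw":80,"translation":[0,-33,0],"turn":[0,0,0]}

```text
time_s: 16.47
position: [0.5096, -0.2028, 0.2215]
orientation: [0.096, 0.995, -0.0, -0.0]
contact_force: [0.9, -0.5, -0.4]
gripper_width: 0.0799
grasp_force: 0.0
```

Request:
play_rows:
  series:
    - {"jaw":80,"translation":[-5,-33,0],"turn":[0,0,0]}
    - {"jaw":80,"translation":[-5,-33,0],"turn":[0,0,0]}
    - {"jaw":80,"translation":[-5,-33,0],"turn":[0,0,0]}
    - {"jaw":80,"translation":[-5,-33,0],"turn":[0,0,0]}
    - {"jaw":80,"translation":[-5,-33,0],"turn":[0,0,0]}
    - {"jaw":80,"translation":[-5,-28,0],"turn":[0,0,0]}
    - {"jaw":80,"translation":[0,0,20],"turn":[0,0,0]}
    - {"jaw":80,"translation":[0,0,30],"turn":[0,0,0]}
    - {"jaw":80,"translation":[0,0,0],"turn":[0,0,0]}

```text
time_s: 17.22
position: [0.4998, -0.3956, 0.1661]
orientation: [0.097, 0.995, 0.002, -0.004]
contact_force: [-0.8, 1.2, -0.5]
gripper_width: 0.0803
grasp_force: 0.0
```

Run:
```python
from h import *
plan([([.5032,-.3985,.07],down(79))])
im=cv2.resize(robot.snapshot("scene")[140:250,100:230],(780,660)[:2],interpolation=cv2.INTER_CUBIC)[:600]
im2=cv2.resize(robot.snapshot("scene")[130:240,250:360],(600,600),interpolation=cv2.INTER_CUBIC)
cv2.imwrite("pics/p3.png",cv2.resize(np.hstack([im,im2[:]]),(800,348)))
```

```text
t 17.22 p [ 0.4998 -0.3956  0.1661] tray [108.3 514.1  99.2] F [-0.8  1.2 -0.5] w 80.3 g 0.0 j [ 0.72  0.58 -0.15  1.55  0.1   1.03  1.92]
 turn [ 0.2 -0.5 -0.1] trans [-3.9 -2.2 96.1]
```

View pics/p3.png

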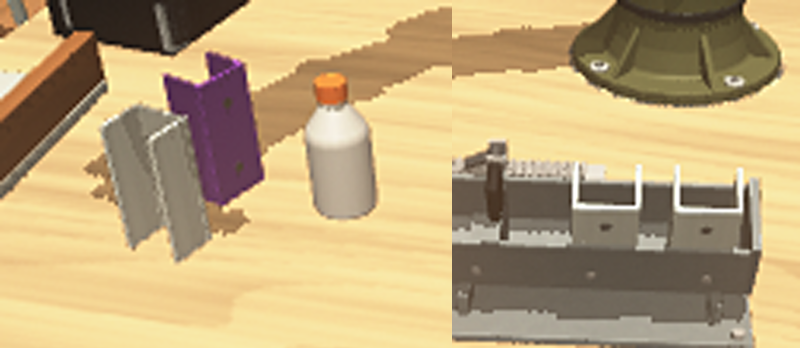

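Both outer channels stand square in the tray. The gripper isn't visible over C2, so I'll check its projection against what I measured for C2.

Run:
```python
from h import *
print(proj("scene",[[.5,-.396,.166],[.5032,-.3985,.11],[.5887,-.2996,.11],[.5032,-.3985,0]]), proj("top",[[.5,-.396,.166],[.5032,-.3985,.11]]))
im=robot.snapshot("scene"); im2=robot.snapshot("top")
cv2.imwrite("pics/p4.png",np.hstack([im[60:260,60:260],im2[140:340,330:530]]))
```

```text
[[137.89626914 154.38305257]
 [140.73978704 174.430433  ]
 [159.74420031 196.58212369]
 [148.67202744 209.58786849]] [[421.54448806 226.97812385]
 [415.60879541 226.75824651]]
```

View pics/p4.png

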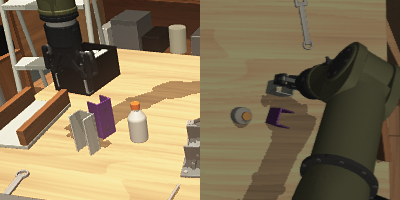

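The gripper is above C2, as projected. All ten views are used, so from here I go by numbers. I'll grip C2 now.

Request:
play_rows:
  series:
    - {"jaw":80,"translation":[-2,-1,20],"turn":[0,0,0]}
    - {"jaw":80,"translation":[0,0,24],"turn":[0,0,0]}
    - {"jaw":80,"translation":[0,0,24],"turn":[0,0,0]}
    - {"jaw":80,"translation":[0,0,26],"turn":[0,0,0]}
    - {"jaw":40,"translation":[0,0,0],"turn":[0,0,0]}
    - {"jaw":40,"translation":[0,0,0],"turn":[0,0,0]}
    - {"jaw":40,"translation":[0,0,0],"turn":[0,0,0]}
    - {"jaw":40,"translation":[0,0,0],"turn":[0,0,0]}
    - {"jaw":40,"translation":[0,0,0],"turn":[0,0,0]}
    - {"jaw":40,"translation":[0,0,0],"turn":[0,0,0]}

```text
time_s: 18.25
position: [0.5051, -0.3985, 0.0788]
orientation: [0.096, 0.995, -0.001, 0.001]
contact_force: [0.6, 1.2, 7.5]
gripper_width: 0.0495
grasp_force: 42.5
```

Run:
```python
from h import *
plan([([.5032,-.3985,.24],None),([.5032,-.3985,.24],TR),(tp(28,71,200),TR)])
```

```text
t 18.25 p [ 0.5051 -0.3985  0.0788] tray [ 67.2 517.8  22. ] F [0.6 1.2 7.5] w 49.5 g 42.5 j [ 0.71  0.67 -0.14  1.64  0.12  0.84  1.9 ]
 turn [0. 0. 0.] trans [   1.6   -0.6 -161.2]
 turn [  4.3  24.8 -20.2] trans [0. 0. 0.]
 turn [0. 0. 0.] trans [-109.   446.5  -32.6]
```

Request:
play_rows:
  series:
    - {"jaw":40,"translation":[0,0,-15],"turn":[0,0,0]}
    - {"jaw":40,"translation":[0,0,-30],"turn":[0,0,0]}
    - {"jaw":40,"translation":[0,0,-35],"turn":[0,0,0]}
    - {"jaw":40,"translation":[0,0,-35],"turn":[0,0,0]}
    - {"jaw":40,"translation":[0,0,-35],"turn":[0,0,0]}
    - {"jaw":40,"translation":[0,0,-25],"turn":[0,0,0]}
    - {"jaw":40,"translation":[0,0,0],"turn":[0.86,4.96,-4.04]}
    - {"jaw":40,"translation":[0,0,0],"turn":[0.86,4.96,-4.04]}
    - {"jaw":40,"translation":[0,0,0],"turn":[0.86,4.96,-4.04]}
    - {"jaw":40,"translation":[0,0,0],"turn":[0.86,4.96,-4.04]}
    - {"jaw":40,"translation":[0,0,0],"turn":[0.86,4.96,-4.04]}
    - {"jaw":40,"translation":[0,0,0],"turn":[0,0,0]}

```text
time_s: 19.25
position: [0.5066, -0.3947, 0.2487]
orientation: [-0.085, 0.972, -0.014, -0.219]
contact_force: [0.3, 2.0, -2.9]
gripper_width: 0.0489
grasp_force: 42.2
```

Run:
```python
from h import *
plan([(tp(28,71,215),TR)])
```

```text
t 19.25 p [ 0.5066 -0.3947  0.2487] tray [137.1 514.3 177. ] F [ 0.3  2.  -2.9] w 48.9 g 42.2 j [ 0.55  0.74 -0.15  1.1   0.34  1.69  2.14]
 turn [ 0.3 -0.4  0.7] trans [-109.1  443.3  -38. ]
```

Request:
play_rows:
  series:
    - {"jaw":40,"translation":[-8,30,-7],"turn":[0.3,-0.4,0.7]}
    - {"jaw":40,"translation":[-8,32,-7],"turn":[0,0,0]}
    - {"jaw":40,"translation":[-8,32,-6],"turn":[0,0,0]}
    - {"jaw":40,"translation":[-8,32,-6],"turn":[0,0,0]}
    - {"jaw":40,"translation":[-8,32,-6],"turn":[0,0,0]}
    - {"jaw":40,"translation":[-8,32,-6],"turn":[0,0,0]}
    - {"jaw":40,"translation":[-8,32,0],"turn":[0,0,0]}
    - {"jaw":40,"translation":[-8,32,0],"turn":[0,0,0]}
    - {"jaw":40,"translation":[-8,32,0],"turn":[0,0,0]}
    - {"jaw":40,"translation":[-8,32,0],"turn":[0,0,0]}
    - {"jaw":40,"translation":[-8,32,0],"turn":[0,0,0]}
    - {"jaw":40,"translation":[-8,32,0],"turn":[0,0,0]}

```text
time_s: 20.25
position: [0.5465, -0.0036, 0.2444]
orientation: [-0.073, 0.974, -0.019, -0.211]
contact_force: [0.9, 0.4, -1.7]
gripper_width: 0.0495
grasp_force: 42.5
```

Request:
play_rows:
  series:
    - {"jaw":40,"translation":[-6,31,0],"turn":[0,0,0]}
    - {"jaw":40,"translation":[-6,31,0],"turn":[0,0,0]}
    - {"jaw":40,"translation":[0,0,0],"turn":[0,0,0]}
    - {"jaw":40,"translation":[0,0,0],"turn":[0,0,0]}
    - {"jaw":40,"translation":[0,0,0],"turn":[0,0,0]}

```text
time_s: 20.67
position: [0.5478, 0.0572, 0.2389]
orientation: [-0.074, 0.974, -0.02, -0.212]
contact_force: [1.0, -0.2, -1.5]
gripper_width: 0.0494
grasp_force: 42.6
```

Run:
```python
from h import *
plan([(tp(29,70.5,100),TR)])
# numeric check of ch positions: bright rim in scene vs projected
im=robot.snapshot("scene"); cv2.imwrite("pics/p5.png",im); cv2.imwrite("pics/p5t.png",robot.snapshot("top"))
# before-lift picture of outer channels: sample along the web's top edge (x=2,z=110)
g=cv2.cvtColor(im,cv2.COLOR_BGR2GRAY).astype(np.float32)
for z,x in((110,2),(100,0)):
    ys=np.arange(0,160,2); P=proj("scene",[tp(x,y,z) for y in ys]).astype(np.float32)
    v=cv2.remap(g,P[:,:1],P[:,1:],cv2.INTER_LINEAR).ravel().astype(int); print(z,[(int(a),int(b)) for a,b in zip(ys,v)])
```

```text
t 20.67 p [0.5478 0.0572 0.2389] tray [ 29.2  75.2 216.4] F [ 1.  -0.2 -1.5] w 49.4 g 42.6 j [-0.02  0.65 -0.24  1.31  0.11  1.63  1.45]
 turn [-0.1  0.4 -0.7] trans [ -0.2   4.7 116.4]
110 [(0, 185), (2, 164), (4, 111), (6, 66), (8, 103), (10, 250), (12, 252), (14, 250), (16, 244), (18, 238), (20, 232), (22, 227), (24, 216), (26, 211), (28, 204), (30, 199), (32, 177), (34, 160), (36, 152), (38, 153), (40, 152), (42, 151), (44, 148), (46, 178), (48, 157), (50, 147), (52, 154), (54, 168), (56, 172), (58, 139), (60, 89), (62, 79), (64, 79), (66, 80), (68, 81), (70, 80), (72, 80), (74, 80), (76, 80), (78, 79), (80, 76), (82, 106), (84, 172), (86, 188), (88, 136), (90, 140), (92, 133), (94, 128), (96, 126), (98, 125), (100, 121), (102, 123), (104, 129), (106, 126), (108, 121), (110, 122), (112, 123), (114, 122), (116, 121), (118, 120), (120, 121), (122, 127), (124, 150), (126, 148), (128, 154), (130, 181), (132, 143), (134, 72), (136, 79), (138, 81), (140, 82), (142, 82), (144, 82), (146, 82), (148, 82), (150, 83), (152, 83), (154, 83), (156, 83), (158, 83)]
100 [(0, 182), (2, 122), (4, 
[... 152 characters left out ...]
), (34, 120), (36, 121), (38, 122), (40, 122), (42, 121), (44, 119), (46, 120), (48, 120), (50, 122), (52, 123), (54, 123), (56, 128), (58, 116), (60, 88), (62, 83), (64, 81), (66, 80), (68, 80), (70, 80), (72, 81), (74, 81), (76, 81), (78, 80), (80, 78), (82, 85), (84, 110), (86, 120), (88, 119), (90, 118), (92, 119), (94, 118), (96, 117), (98, 118), (100, 118), (102, 118), (104, 117), (106, 116), (108, 117), (110, 116), (112, 118), (114, 118), (116, 118), (118, 118), (120, 118), (122, 118), (124, 119), (126, 119), (128, 122), (130, 123), (132, 104), (134, 80), (136, 80), (138, 81), (140, 81), (142, 82), (144, 82), (146, 82), (148, 83), (150, 83), (152, 83), (154, 83), (156, 82), (158, 82)]
```

The rim profile gives ch1 at y 8–58.5 and ch3 at 83–133, so the middle one's target is y ≈ 71. I'll align and then descend.

Request:
play_rows:
  series:
    - {"jaw":40,"translation":[-2,2,0],"turn":[0,0.4,-0.7]}
    - {"jaw":40,"translation":[0,2,5],"turn":[0,0,0]}
    - {"jaw":40,"translation":[0,0,5],"turn":[0,0,0]}
    - {"jaw":40,"translation":[0,0,0],"turn":[0,0,0]}
    - {"jaw":40,"translation":[0,0,0],"turn":[0,0,0]}

```text
time_s: 21.18
position: [0.5443, 0.0616, 0.228]
orientation: [-0.081, 0.973, -0.019, -0.217]
contact_force: [0.3, 0.0, -1.5]
gripper_width: 0.0496
grasp_force: 42.5
```

Run:
```python
from h import *
plan([(tp(27,71,100),TR)])
```

```text
t 21.18 p [0.5443 0.0616 0.228 ] tray [ 27.1  70.3 205.4] F [ 0.3  0.  -1.5] w 49.6 g 42.5 j [-0.03  0.66 -0.25  1.33  0.11  1.62  1.46]
 turn [-0.1 -0.2  0.1] trans [-1.000e-01 -7.000e-01  1.054e+02]
```

Request:
play_rows:
  series:
    - {"jaw":40,"translation":[0,-0.5,10],"turn":[0,0,0]}
    - {"jaw":40,"translation":[0,0,10],"turn":[0,0,0]}
    - {"jaw":40,"translation":[0,0,10],"turn":[0,0,0]}
    - {"jaw":40,"translation":[0,0,0],"turn":[0,0,0]}

```text
time_s: 21.52
position: [0.531, 0.0588, 0.2]
orientation: [-0.081, 0.972, -0.019, -0.218]
contact_force: [-0.0, -0.0, -2.3]
gripper_width: 0.0491
grasp_force: 42.5
```

Run:
```python
from h import *
plan([(tp(27,71,100),TR)]); print(RT.T@robot.read_state()["contact_force"])
```

```text
t 21.52 p [0.531  0.0588 0.2   ] tray [ 27.6  70.9 174.3] F [-0.  -0.  -2.3] w 49.1 g 42.5 j [-0.02  0.66 -0.25  1.41  0.11  1.54  1.45]
 turn [-0.1 -0.3  0.1] trans [-0.6 -0.1 74.3]
[-0.93245195  0.03271916 -2.09959617]
```

The bottom is below the rims with no contact, so I'll carry on down.

Request:
play_rows:
  series:
    - {"jaw":40,"translation":[0,0,12],"turn":[0,0,0]}
    - {"jaw":40,"translation":[0,0,15],"turn":[0,0,0]}
    - {"jaw":40,"translation":[0,0,15],"turn":[0,0,0]}
    - {"jaw":40,"translation":[0,0,15],"turn":[0,0,0]}
    - {"jaw":40,"translation":[0,0,15],"turn":[0,0,0]}
    - {"jaw":40,"translation":[0,0,10],"turn":[0,0,0]}
    - {"jaw":40,"translation":[0,0,3],"turn":[0,0,0]}
    - {"jaw":40,"translation":[0,0,0],"turn":[0,0,0]}

```text
time_s: 22.18
position: [0.4965, 0.053, 0.1242]
orientation: [-0.081, 0.973, -0.019, -0.217]
contact_force: [0.6, -0.1, -2.4]
gripper_width: 0.0496
grasp_force: 42.5
```

Run:
```python
from h import *
plan([(tp(27,71,78),TR)]); print(RT.T@robot.read_state()["contact_force"])
```

```text
t 22.18 p [0.4965 0.053  0.1242] tray [27.2 71.  90.8] F [ 0.6 -0.1 -2.4] w 49.6 g 42.5 j [-0.01  0.68 -0.25  1.6   0.13  1.32  1.43]
 turn [-0.1 -0.2  0.1] trans [-0.2 -0.  12.8]
[-1.52255054  0.17810375 -1.9448325 ]
```

Request:
play_rows:
  series:
    - {"jaw":40,"translation":[0,0,5],"turn":[0,0,0]}
    - {"jaw":40,"translation":[0,0,3],"turn":[0,0,0]}
    - {"jaw":40,"translation":[0,0,1.5],"turn":[0,0,0]}
    - {"jaw":40,"translation":[0,0,0],"turn":[0,0,0]}

```text
time_s: 22.52
position: [0.4926, 0.0524, 0.1156]
orientation: [-0.081, 0.973, -0.019, -0.217]
contact_force: [0.1, 0.3, -1.5]
gripper_width: 0.0498
grasp_force: 42.6
```

Run:
```python
from h import *
plan([(tp(27,71,78),TR)]); print(RT.T@robot.read_state()["contact_force"])
```

```text
t 22.52 p [0.4926 0.0524 0.1156] tray [27.2 70.9 81.4] F [ 0.1  0.3 -1.5] w 49.8 g 42.6 j [-0.01  0.68 -0.25  1.62  0.13  1.3   1.43]
 turn [-0.1 -0.1  0.1] trans [-0.2 -0.1  3.4]
[-0.78210458 -0.27361479 -1.31264421]
```

Request:
play_rows:
  series:
    - {"jaw":40,"translation":[0,0,1.5],"turn":[0,0,0]}
    - {"jaw":40,"translation":[0,0,1.5],"turn":[0,0,0]}
    - {"jaw":40,"translation":[0,0,0],"turn":[0,0,0]}

```text
time_s: 22.77
position: [0.4918, 0.0524, 0.1134]
orientation: [-0.081, 0.973, -0.019, -0.216]
contact_force: [1.4, 0.0, 1.8]
gripper_width: 0.0494
grasp_force: 43.0
```

Run:
```python
from h import *
plan([(tp(27,71,78),TR)]); print(RT.T@robot.read_state()["contact_force"])
```

```text
t 22.77 p [0.4918 0.0524 0.1134] tray [26.9 70.8 79. ] F [1.4 0.  1.8] w 49.4 g 43.0 j [-0.01  0.69 -0.25  1.62  0.13  1.29  1.43]
 turn [-0.1 -0.1  0.1] trans [ 0.1 -0.2  1. ]
[-0.49988743  0.18034121  2.19446899]
```

It's on the floor at TCP z ≈ 79. I'll nudge it towards the front wall, release and withdraw.

Request:
play_rows:
  series:
    - {"jaw":40,"translation":[-2,0,0.5],"turn":[0,0,0]}
    - {"jaw":40,"translation":[-2,0,0],"turn":[0,0,0]}
    - {"jaw":64,"translation":[0,0,0],"turn":[0,0,0]}
    - {"jaw":64,"translation":[0,0,0],"turn":[0,0,0]}
    - {"jaw":64,"translation":[0,0,0],"turn":[0,0,0]}
    - {"jaw":64,"translation":[0,0,0],"turn":[0,0,0]}
    - {"jaw":64,"translation":[0,0,-8],"turn":[0,0,0]}
    - {"jaw":64,"translation":[0,0,-15],"turn":[0,0,0]}
    - {"jaw":64,"translation":[0,0,-25],"turn":[0,0,0]}
    - {"jaw":64,"translation":[0,0,-35],"turn":[0,0,0]}
    - {"jaw":64,"translation":[0,0,-35],"turn":[0,0,0]}
    - {"jaw":64,"translation":[0,0,0],"turn":[0,0,0]}

```text
time_s: 23.77
position: [0.5482, 0.0623, 0.2234]
orientation: [-0.081, 0.974, -0.018, -0.212]
contact_force: [-0.6, -0.2, 0.8]
gripper_width: 0.064
grasp_force: 0.0
```

Run:
```python
from h import *
plan([(tp(29,240,200),TR),(tp(29,240,70),TR),(tp(29,120,70),TR)])
im=robot.snapshot("scene"); cv2.imwrite("pics/p6.png",im)
g=cv2.cvtColor(im,cv2.COLOR_BGR2GRAY).astype(np.float32)
for z,x in((100,0),(110,2),(110,42),(100,44)):
    ys=np.arange(0,200,2); P=proj("scene",[tp(x,y,z) for y in ys]).astype(np.float32)
    v=cv2.remap(g,P[:,:1],P[:,1:],cv2.INTER_LINEAR).ravel().astype(int); print(x,z,list(map(int,v)))
```

```text
t 23.77 p [0.5482 0.0623 0.2234] tray [ 21.6  70.2 202.9] F [-0.6 -0.2  0.8] w 64.0 g 0.0 j [-0.03  0.66 -0.25  1.33  0.11  1.6   1.46]
 turn [-0.1  0.5  0.1] trans [   7.4 -169.8    2.9]
 turn [0. 0. 0.] trans [ -0.  -0. 130.]
 turn [0. 0. 0.] trans [  0. 120.   0.]
0 100 [182, 122, 74, 67, 95, 118, 125, 124, 123, 123, 122, 122, 122, 123, 123, 122, 121, 121, 120, 121, 122, 121, 120, 120, 120, 122, 123, 123, 129, 111, 86, 115, 122, 122, 122, 122, 121, 120, 120, 119, 119, 114, 117, 119, 119, 119, 119, 119, 117, 117, 118, 118, 118, 117, 118, 116, 118, 119, 118, 117, 117, 117, 119, 121, 122, 123, 105, 80, 80, 81, 81, 82, 82, 82, 82, 83, 83, 83, 83, 83, 83, 84, 85, 83, 84, 85, 85, 85, 86, 85, 78, 78, 57, 52, 54, 55, 55, 59, 87, 89]
2 110 [186, 165, 110, 66, 104, 250, 252, 250, 244, 238, 232, 209, 165, 169, 161, 158, 194, 205, 175, 149, 150, 147, 148, 156, 167, 157, 175, 217, 221, 147, 83, 117, 122, 120, 121, 121, 120, 119, 120, 119, 117, 135, 182, 187, 143, 157, 144, 146, 132, 125, 122, 124, 131, 127, 122, 123, 123, 122, 121, 121, 122, 126, 150, 149, 155, 182, 144, 72, 79, 81, 81, 82, 82
[... 424 characters left out ...]
46, 145, 146, 146, 148, 149, 149, 150, 148, 151, 151, 151, 151, 151, 151, 149, 151, 151, 150, 149, 150, 149, 150, 150, 150, 149, 149, 149, 149, 150, 141, 154, 160, 130, 137, 147, 156, 151, 132]
44 100 [221, 221, 220, 221, 246, 245, 232, 223, 224, 224, 225, 226, 226, 227, 227, 227, 228, 227, 227, 226, 226, 226, 228, 241, 234, 156, 125, 178, 242, 204, 129, 128, 136, 141, 142, 142, 143, 135, 132, 131, 126, 147, 226, 193, 131, 95, 135, 191, 195, 224, 224, 226, 214, 203, 197, 173, 149, 149, 150, 150, 150, 149, 140, 144, 130, 160, 180, 146, 136, 122, 134, 139, 136, 132, 133, 141, 134, 133, 134, 137, 144, 138, 132, 138, 142, 138, 135, 144, 140, 177, 193, 170, 137, 151, 156, 152, 155, 153, 142, 148]
```

The profile shows the middle web's rim from y ≈ 46 to ≈ 98, with the outer two unmoved. Next I'll go round behind the jaw with the fingers shut.

Request:
play_rows:
  series:
    - {"jaw":0,"translation":[7,-34,0],"turn":[0,0.5,0]}
    - {"jaw":0,"translation":[0,-34,0],"turn":[0,0,0]}
    - {"jaw":0,"translation":[0,-34,0],"turn":[0,0,0]}
    - {"jaw":0,"translation":[0,-34,0],"turn":[0,0,0]}
    - {"jaw":0,"translation":[0,-34,0],"turn":[0,0,0]}
    - {"jaw":0,"translation":[0,0,0],"turn":[0,0,0]}
    - {"jaw":0,"translation":[0,0,30],"turn":[0,0,0]}
    - {"jaw":0,"translation":[0,0,35],"turn":[0,0,0]}
    - {"jaw":0,"translation":[0,0,35],"turn":[0,0,0]}
    - {"jaw":0,"translation":[0,0,28],"turn":[0,0,0]}
    - {"jaw":0,"translation":[0,0,0],"turn":[0,0,0]}
    - {"jaw":0,"translation":[0,0,0],"turn":[0,0,0]}

```text
time_s: 24.82
position: [0.5105, -0.1168, 0.1051]
orientation: [-0.081, 0.971, -0.019, -0.223]
contact_force: [0.8, 0.1, 0.5]
gripper_width: -0.0002
grasp_force: 0.0
```

Run:
```python
from h import *
plan([(tp(29,126,72),TR)]); print(RT.T@robot.read_state()["contact_force"])
```

```text
t 24.82 p [ 0.5105 -0.1168  0.1051] tray [ 31.8 240.8  67.7] F [0.8 0.1 0.5] w -0.2 g 0.0 j [ 0.22  0.73 -0.2   1.56  0.23  1.32  1.66]
 turn [-0.1 -0.8  0.1] trans [ -2.8 114.8  -4.3]
[-0.48632196  0.0499305   0.82265084]
```

Request:
play_rows:
  series:
    - {"jaw":0,"translation":[-2,6,-3],"turn":[0,-0.8,0]}
    - {"jaw":0,"translation":[0,6,0],"turn":[0,0,0]}
    - {"jaw":0,"translation":[0,6,0],"turn":[0,0,0]}
    - {"jaw":0,"translation":[0,6,0],"turn":[0,0,0]}
    - {"jaw":0,"translation":[0,6,0],"turn":[0,0,0]}
    - {"jaw":0,"translation":[0,5,0],"turn":[0,0,0]}
    - {"jaw":0,"translation":[0,5,0],"turn":[0,0,0]}
    - {"jaw":0,"translation":[0,5,0],"turn":[0,0,0]}
    - {"jaw":0,"translation":[0,5,0],"turn":[0,0,0]}
    - {"jaw":0,"translation":[0,5,0],"turn":[0,0,0]}

```text
time_s: 25.65
position: [0.5056, -0.0621, 0.1073]
orientation: [-0.081, 0.973, -0.019, -0.214]
contact_force: [1.4, -4.3, 2.3]
gripper_width: 0.0001
grasp_force: 1.5
```

```bash
cat > prof.py <<'E'
from h import *
plan([(tp(29,126,72),TR)]); print("Ftray",(RT.T@robot.read_state()["contact_force"]).round(1))
im=robot.snapshot("scene"); g=cv2.cvtColor(im,cv2.COLOR_BGR2GRAY).astype(np.float32)
for z,x in((100,0),(110,42),(90,15)):
    ys=np.arange(0,200,2); P=proj("scene",[tp(x,y,z) for y in ys]).astype(np.float32)
    v=cv2.remap(g,P[:,:1],P[:,1:],cv2.INTER_LINEAR).ravel().astype(int); print(x,z,list(map(int,v)))
E
python3 prof.py
```

```text
t 25.65 p [ 0.5056 -0.0621  0.1073] tray [ 29.  186.   71.3] F [ 1.4 -4.3  2.3] w 0.1 g 1.5 j [ 0.15  0.7  -0.22  1.6   0.2   1.29  1.58]
 turn [-0.2  0.2  0.1] trans [-0.  60.  -0.7]
Ftray [0.3 4.5 2.4]
0 100 [186, 127, 78, 71, 98, 123, 129, 128, 128, 128, 127, 126, 126, 126, 126, 125, 126, 124, 124, 124, 125, 124, 124, 123, 124, 125, 126, 125, 131, 114, 89, 119, 127, 126, 126, 127, 127, 125, 125, 124, 123, 119, 120, 122, 122, 122, 120, 121, 119, 119, 120, 120, 119, 119, 118, 117, 118, 119, 118, 118, 117, 118, 119, 120, 123, 125, 107, 81, 81, 81, 81, 83, 82, 82, 82, 82, 82, 82, 76, 74, 59, 44, 46, 46, 45, 56, 76, 85, 83, 83, 85, 83, 81, 84, 86, 86, 85, 85, 86, 86]
42 110 [225, 224, 224, 222, 221, 222, 221, 221, 221, 221, 220, 220, 220, 220, 220, 222, 223, 223, 223, 224, 225, 226, 227, 245, 254, 252, 251, 250, 244, 244, 244, 247, 250, 249, 247, 247, 249, 248, 246, 244, 241, 238, 234, 226, 226, 227, 239, 240, 208, 226, 226, 226, 225, 226, 226, 226, 225, 225, 225, 225, 225, 225, 225, 225, 227, 230, 232, 218, 170, 101, 62, 47, 45, 47, 48, 48, 49, 50, 50, 54, 57, 55, 55, 54, 53, 54, 54, 52, 49, 49, 51, 51, 49, 64, 97, 71, 55, 50, 50, 51]
15 90 [160, 101, 72, 129, 252, 255, 250, 244, 239, 233, 221, 216, 212, 205, 200, 203, 206, 198, 195, 205, 202, 198, 205, 221, 226, 205, 215, 244, 223, 144, 100, 125, 125, 125, 125, 125, 124, 124, 124, 122, 118, 187, 237, 223, 188, 196, 181, 199, 170, 154, 148, 150, 167, 162, 153, 167, 173, 172, 171, 171, 172, 177, 209, 223, 222, 236, 255, 94, 74, 80, 81, 82, 81, 81, 81, 81, 81, 82, 81, 79, 64, 49, 45, 46, 46, 46, 50, 61, 58, 64, 88, 112, 96, 52, 85, 111, 101, 71, 65, 75]
```

The jaw moves with 4.5 N. I'll keep pushing.

Request:
play_rows:
  series:
    - {"jaw":0,"translation":[0,4,0],"turn":[0,0,0]}
    - {"jaw":0,"translation":[0,4,0],"turn":[0,0,0]}
    - {"jaw":0,"translation":[0,4,0],"turn":[0,0,0]}
    - {"jaw":0,"translation":[0,4,0],"turn":[0,0,0]}
    - {"jaw":0,"translation":[0,4,0],"turn":[0,0,0]}
    - {"jaw":0,"translation":[0,4,0],"turn":[0,0,0]}
    - {"jaw":0,"translation":[0,3,0],"turn":[0,0,0]}
    - {"jaw":0,"translation":[0,3,0],"turn":[0,0,0]}
    - {"jaw":0,"translation":[0,3,0],"turn":[0,0,0]}
    - {"jaw":0,"translation":[0,3,0],"turn":[0,0,0]}
    - {"jaw":0,"translation":[0,3,0],"turn":[0,0,0]}
    - {"jaw":0,"translation":[0,3,0],"turn":[0,0,0]}

```text
time_s: 26.7
position: [0.4982, -0.0209, 0.1071]
orientation: [-0.081, 0.973, -0.019, -0.214]
contact_force: [0.3, -5.2, 2.0]
gripper_width: 0.0
grasp_force: 2.1
```

```bash
python3 prof.py
```

```text
t 26.7 p [ 0.4982 -0.0209  0.1071] tray [ 29.5 144.1  70.9] F [ 0.3 -5.2  2. ] w 0.0 g 2.1 j [ 0.09  0.69 -0.23  1.63  0.18  1.28  1.53]
 turn [-0.2  0.1  0.1] trans [-0.5 18.1 -1.1]
Ftray [1.4 5.1 1.5]
0 100 [185, 124, 75, 68, 95, 120, 126, 126, 126, 126, 124, 123, 123, 124, 124, 123, 123, 122, 122, 122, 122, 122, 120, 120, 121, 121, 123, 123, 129, 111, 86, 115, 123, 121, 121, 121, 120, 119, 120, 121, 119, 119, 119, 118, 119, 119, 117, 117, 118, 117, 117, 118, 117, 116, 116, 117, 117, 119, 121, 125, 106, 36, 40, 42, 40, 63, 80, 78, 78, 79, 79, 74, 73, 77, 81, 81, 81, 81, 80, 81, 81, 81, 82, 81, 82, 82, 83, 83, 84, 84, 84, 85, 86, 86, 86, 85, 85, 87, 87, 88]
42 110 [222, 221, 222, 221, 220, 220, 220, 220, 220, 219, 219, 218, 218, 218, 219, 220, 221, 221, 222, 222, 224, 225, 225, 244, 254, 252, 251, 250, 243, 243, 243, 247, 249, 248, 246, 247, 248, 244, 243, 242, 241, 239, 237, 227, 227, 228, 210, 146, 47, 38, 41, 43, 44, 45, 45, 46, 47, 49, 49, 52, 53, 50, 50, 50, 50, 47, 45, 45, 46, 46, 46, 48, 76, 88, 62, 48, 47, 47, 48, 49, 49, 49, 50, 50, 53, 56, 58, 56, 54, 64, 69, 60, 53, 53, 53, 54, 54, 53, 52, 58]
15 90 [158, 98, 70, 128, 252, 255, 249, 244, 238, 232, 221, 215, 211, 204, 199, 202, 205, 196, 194, 203, 200, 197, 203, 219, 224, 203, 213, 244, 221, 140, 97, 123, 122, 121, 116, 204, 252, 246, 228, 223, 219, 211, 206, 203, 199, 193, 183, 202, 187, 186, 191, 190, 187, 187, 186, 191, 215, 237, 225, 178, 187, 70, 36, 40, 41, 46, 74, 63, 60, 85, 109, 96, 51, 66, 102, 99, 77, 59, 65, 80, 81, 81, 80, 81, 81, 81, 81, 81, 83, 83, 84, 84, 84, 84, 84, 85, 85, 86, 87, 87]
```

The jaw now pushes ch3 (right edge ≈ 120). TCP minus inner face is about 24 mm, so the end is at TCP y ≈ 124.

Request:
play_rows:
  series:
    - {"jaw":0,"translation":[0,2,0],"turn":[0,0,0]}
    - {"jaw":0,"translation":[0,2,0],"turn":[0,0,0]}
    - {"jaw":0,"translation":[0,2,0],"turn":[0,0,0]}
    - {"jaw":0,"translation":[0,2,0],"turn":[0,0,0]}
    - {"jaw":0,"translation":[0,2,0],"turn":[0,0,0]}
    - {"jaw":0,"translation":[0,2,0],"turn":[0,0,0]}
    - {"jaw":0,"translation":[0,1.5,0],"turn":[0,0,0]}
    - {"jaw":0,"translation":[0,1.5,0],"turn":[0,0,0]}
    - {"jaw":0,"translation":[0,0,0],"turn":[0,0,0]}

```text
time_s: 27.5
position: [0.4955, -0.0056, 0.1071]
orientation: [-0.081, 0.973, -0.019, -0.215]
contact_force: [-1.4, -4.5, 2.4]
gripper_width: -0.0002
grasp_force: 1.8
```

```bash
python3 prof.py
```

```text
t 27.5 p [ 0.4955 -0.0056  0.1071] tray [ 29.6 128.7  70.9] F [-1.4 -4.5  2.4] w -0.2 g 1.8 j [ 0.07  0.69 -0.24  1.63  0.17  1.28  1.51]
 turn [-0.1  0.1  0.1] trans [-0.6  2.7 -1.1]
Ftray [2.9 4.2 1.2]
0 100 [184, 123, 73, 109, 127, 126, 126, 125, 125, 125, 123, 123, 124, 124, 123, 123, 122, 121, 123, 122, 121, 121, 121, 121, 122, 124, 123, 111, 114, 120, 120, 121, 120, 121, 120, 120, 120, 120, 119, 118, 120, 118, 119, 119, 118, 117, 117, 116, 118, 119, 121, 124, 100, 51, 41, 43, 41, 51, 69, 79, 77, 78, 80, 78, 76, 78, 80, 80, 79, 80, 80, 80, 80, 80, 81, 81, 81, 81, 81, 81, 81, 82, 83, 81, 83, 82, 83, 84, 84, 83, 85, 85, 86, 86, 87, 87, 87, 87, 87, 88]
42 110 [221, 221, 221, 221, 220, 220, 220, 220, 220, 219, 218, 217, 217, 217, 218, 220, 221, 221, 221, 222, 223, 224, 225, 244, 254, 252, 250, 245, 244, 243, 248, 250, 248, 247, 248, 250, 249, 234, 188, 115, 56, 43, 45, 46, 46, 46, 47, 47, 51, 81, 56, 51, 54, 53, 50, 50, 50, 46, 45, 46, 46, 45, 45, 43, 72, 87, 72, 46, 45, 47, 46, 47, 48, 48, 48, 51, 53, 54, 58, 57, 58, 68, 80, 55, 52, 52, 52, 53, 52, 51, 50, 56, 76, 108, 142, 152, 153, 153, 149, 149]
15 90 [152, 141, 187, 250, 252, 255, 249, 243, 238, 232, 222, 217, 210, 205, 209, 209, 209, 209, 208, 204, 204, 202, 210, 229, 246, 237, 247, 175, 217, 238, 233, 239, 253, 255, 250, 246, 241, 236, 232, 223, 216, 212, 206, 202, 198, 197, 205, 216, 201, 193, 189, 182, 158, 42, 40, 42, 42, 46, 57, 60, 57, 73, 98, 100, 72, 48, 111, 110, 80, 62, 64, 74, 80, 80, 80, 80, 81, 81, 81, 81, 81, 80, 81, 82, 81, 81, 81, 82, 83, 83, 84, 84, 84, 85, 85, 85, 86, 86, 87, 86]
```

Request:
play_rows:
  series:
    - {"jaw":0,"translation":[0,1.5,0],"turn":[0,0,0]}
    - {"jaw":0,"translation":[0,1.5,0],"turn":[0,0,0]}
    - {"jaw":0,"translation":[0,1,0],"turn":[0,0,0]}
    - {"jaw":0,"translation":[0,1,0],"turn":[0,0,0]}
    - {"jaw":0,"translation":[0,0,0],"turn":[0,0,0]}

```text
time_s: 27.97
position: [0.4948, -0.0018, 0.1071]
orientation: [-0.081, 0.973, -0.019, -0.215]
contact_force: [-2.1, -6.8, 1.7]
gripper_width: -0.0001
grasp_force: 3.2
```

```bash
python3 prof.py | head -4
```

```text
t 27.97 p [ 0.4948 -0.0018  0.1071] tray [ 29.6 124.7  70.8] F [-2.1 -6.8  1.7] w -0.1 g 3.2 j [ 0.07  0.69 -0.24  1.64  0.17  1.27  1.5 ]
 turn [-0.2  0.1  0.1] trans [-0.6 -1.3 -1.2]
Ftray [3.6 6.4 0.2]
0 100 [183, 135, 124, 124, 125, 126, 125, 124, 123, 123, 125, 123, 123, 122, 122, 122, 122, 121, 120, 120, 121, 121, 121, 123, 122, 120, 112, 116, 119, 119, 119, 119, 118, 119, 119, 119, 119, 119, 119, 118, 119, 119, 117, 116, 116, 117, 118, 117, 120, 123, 105, 65, 37, 40, 41, 37, 72, 78, 77, 77, 77, 78, 76, 77, 77, 78, 78, 78, 78, 78, 79, 79, 79, 80, 80, 80, 80, 80, 80, 80, 80, 80, 81, 81, 83, 83, 83, 83, 83, 83, 84, 85, 85, 86, 86, 86, 86, 87, 87, 87]
```

Request:
play_rows:
  series:
    - {"jaw":0,"translation":[0,1,0],"turn":[0,0,0]}
    - {"jaw":0,"translation":[0,1,0],"turn":[0,0,0]}
    - {"jaw":0,"translation":[0,1,0],"turn":[0,0,0]}
    - {"jaw":0,"translation":[0,0,0],"turn":[0,0,0]}

```text
time_s: 28.35
position: [0.4942, 0.0016, 0.1071]
orientation: [-0.081, 0.973, -0.019, -0.215]
contact_force: [-1.3, -5.7, 2.2]
gripper_width: -0.0
grasp_force: 2.5
```

```bash
python3 prof.py | head -4
```

```text
t 28.35 p [0.4942 0.0016 0.1071] tray [ 29.7 121.3  70.8] F [-1.3 -5.7  2.2] w -0.0 g 2.5 j [ 0.06  0.69 -0.24  1.64  0.16  1.27  1.49]
 turn [-0.2  0.1  0.1] trans [-0.7 -4.7 -1.2]
Ftray [2.9 5.5 1.1]
0 100 [118, 122, 123, 124, 124, 124, 123, 123, 123, 123, 122, 122, 121, 121, 121, 121, 120, 119, 119, 120, 120, 121, 121, 117, 104, 117, 118, 118, 118, 118, 117, 117, 116, 118, 118, 118, 119, 118, 118, 118, 118, 117, 116, 117, 117, 117, 119, 120, 125, 58, 37, 39, 39, 41, 56, 78, 77, 77, 78, 78, 76, 75, 80, 79, 79, 79, 78, 78, 79, 78, 79, 79, 80, 80, 81, 81, 82, 81, 80, 80, 81, 81, 82, 81, 83, 83, 83, 82, 83, 83, 84, 85, 86, 86, 86, 86, 87, 87, 87, 87]
```

Request:
play_rows:
  series:
    - {"jaw":0,"translation":[0,1,0],"turn":[0,0,0]}
    - {"jaw":0,"translation":[0,1,0],"turn":[0,0,0]}
    - {"jaw":0,"translation":[0,1,0],"turn":[0,0,0]}
    - {"jaw":0,"translation":[0,0,0],"turn":[0,0,0]}

```text
time_s: 28.73
position: [0.4942, 0.0019, 0.1072]
orientation: [-0.08, 0.973, -0.021, -0.214]
contact_force: [-0.5, -12.4, 2.0]
gripper_width: -0.0001
grasp_force: 6.1
```

```bash
python3 prof.py
```

```text
t 28.73 p [0.4942 0.0019 0.1072] tray [ 29.7 121.   70.8] F [ -0.5 -12.4   2. ] w -0.1 g 6.1 j [ 0.06  0.69 -0.24  1.64  0.17  1.27  1.49]
 turn [-0.3  0.1 -0.1] trans [-0.7 -5.  -1.2]
Ftray [ 3.1 12.1  0.7]
0 100 [119, 123, 123, 123, 124, 123, 123, 123, 123, 122, 122, 123, 122, 122, 122, 121, 119, 119, 119, 120, 120, 121, 121, 118, 108, 117, 118, 118, 118, 118, 117, 116, 116, 117, 117, 118, 118, 118, 118, 117, 118, 117, 116, 117, 117, 118, 120, 120, 126, 56, 36, 39, 40, 42, 55, 77, 77, 77, 78, 77, 76, 77, 79, 78, 78, 78, 78, 78, 79, 78, 79, 79, 79, 80, 81, 80, 81, 81, 80, 81, 81, 81, 81, 81, 83, 83, 83, 83, 84, 84, 85, 86, 86, 86, 87, 86, 86, 86, 88, 88]
42 110 [221, 221, 221, 220, 219, 219, 219, 220, 218, 218, 217, 217, 216, 216, 218, 219, 219, 220, 221, 216, 211, 250, 249, 252, 254, 252, 251, 250, 249, 243, 242, 241, 240, 234, 202, 112, 48, 41, 42, 44, 44, 43, 45, 45, 48, 50, 49, 50, 54, 49, 49, 49, 46, 43, 43, 45, 43, 43, 42, 47, 90, 145, 73, 46, 45, 46, 46, 47, 48, 47, 47, 50, 52, 54, 56, 54, 52, 63, 61, 55, 51, 51, 51, 51, 52, 50, 48, 55, 84, 127, 147, 152, 152, 152, 152, 152, 152, 152, 149, 149]
15 90 [244, 249, 247, 249, 252, 255, 249, 243, 237, 232, 221, 214, 210, 215, 212, 208, 208, 209, 206, 207, 230, 219, 226, 221, 207, 246, 233, 234, 238, 238, 238, 242, 253, 255, 250, 245, 241, 236, 232, 222, 216, 209, 204, 221, 230, 189, 175, 196, 205, 108, 33, 38, 40, 39, 59, 60, 53, 64, 96, 107, 68, 52, 86, 109, 93, 58, 61, 71, 77, 78, 78, 79, 80, 79, 79, 80, 80, 80, 80, 80, 80, 80, 81, 82, 82, 82, 82, 82, 82, 83, 85, 84, 84, 85, 85, 86, 86, 86, 87, 87]
```

It has stalled and the force is rising, so the bundle is tight. A touch more, then back off and rise clear.

Request:
play_rows:
  series:
    - {"jaw":0,"translation":[0,1,0],"turn":[0,0,0]}
    - {"jaw":0,"translation":[0,1,0],"turn":[0,0,0]}
    - {"jaw":0,"translation":[0,0,0],"turn":[0,0,0]}
    - {"jaw":0,"translation":[0,0,0],"turn":[0,0,0]}

```text
time_s: 29.12
position: [0.4941, 0.0019, 0.1072]
orientation: [-0.079, 0.973, -0.022, -0.214]
contact_force: [0.9, -16.6, 2.6]
gripper_width: -0.0002
grasp_force: 8.5
```

Request:
play_rows:
  series:
    - {"jaw":0,"translation":[0,-5,0],"turn":[0,0,0]}
    - {"jaw":0,"translation":[0,-10,0],"turn":[0,0,0]}
    - {"jaw":0,"translation":[0,-20,0],"turn":[0,0,0]}
    - {"jaw":0,"translation":[0,-20,0],"turn":[0,0,0]}
    - {"jaw":0,"translation":[0,0,-30],"turn":[0,0,0]}
    - {"jaw":0,"translation":[0,0,-35],"turn":[0,0,0]}
    - {"jaw":0,"translation":[0,0,-35],"turn":[0,0,0]}
    - {"jaw":0,"translation":[0,0,-35],"turn":[0,0,0]}
    - {"jaw":0,"translation":[0,-20,0],"turn":[0,0,0]}
    - {"jaw":0,"translation":[0,0,0],"turn":[0,0,0]}
    - {"jaw":0,"translation":[0,0,0],"turn":[0,0,0]}
    - {"jaw":0,"translation":[0,0,0],"turn":[0,0,0]}

```text
time_s: 30.12
position: [0.5615, -0.0565, 0.2287]
orientation: [-0.082, 0.973, -0.018, -0.215]
contact_force: [-0.3, 0.5, -1.1]
gripper_width: -0.0002
grasp_force: 0.0
```

```bash
python3 prof.py
```

```text
t 30.12 p [ 0.5615 -0.0565  0.2287] tray [ 29.5 189.7 205. ] F [-0.3  0.5 -1.1] w -0.2 g 0.0 j [ 0.13  0.67 -0.23  1.29  0.18  1.63  1.63]
 turn [-0.   0.1  0.2] trans [ -0.5  63.7 133. ]
Ftray [-0.2 -0.5 -1.1]
0 100 [123, 127, 127, 127, 127, 127, 127, 127, 127, 127, 126, 127, 126, 126, 126, 126, 124, 123, 123, 124, 125, 126, 126, 122, 113, 122, 123, 123, 123, 123, 122, 122, 122, 124, 124, 123, 123, 123, 124, 125, 123, 123, 123, 123, 122, 123, 124, 125, 131, 64, 45, 48, 48, 50, 63, 84, 84, 83, 82, 82, 82, 82, 83, 83, 84, 84, 84, 83, 83, 83, 83, 84, 84, 84, 84, 84, 85, 85, 84, 83, 83, 84, 84, 83, 86, 86, 85, 85, 85, 86, 86, 86, 87, 87, 87, 87, 87, 87, 88, 88]
42 110 [224, 224, 224, 223, 222, 221, 221, 221, 221, 221, 220, 219, 219, 220, 221, 222, 223, 223, 224, 219, 214, 252, 249, 252, 254, 252, 251, 250, 249, 243, 242, 241, 240, 240, 240, 248, 247, 246, 243, 241, 241, 242, 241, 242, 240, 228, 222, 228, 226, 227, 205, 154, 131, 150, 176, 162, 133, 104, 98, 110, 135, 161, 177, 196, 224, 231, 230, 229, 228, 226, 229, 231, 231, 209, 164, 149, 155, 153, 151, 151, 151, 150, 148, 148, 148, 148, 148, 148, 147, 149, 151, 151, 152, 153, 153, 153, 152, 152, 150, 150]
15 90 [245, 248, 247, 250, 252, 255, 249, 243, 238, 233, 221, 215, 211, 206, 211, 210, 210, 211, 208, 210, 233, 215, 224, 214, 190, 248, 235, 237, 240, 241, 240, 241, 243, 254, 250, 246, 241, 237, 233, 224, 220, 213, 205, 223, 239, 203, 169, 231, 251, 132, 40, 46, 49, 47, 66, 80, 83, 83, 83, 83, 82, 83, 83, 82, 82, 82, 83, 82, 82, 83, 83, 83, 83, 83, 83, 84, 84, 84, 83, 83, 83, 83, 83, 83, 83, 83, 84, 85, 85, 85, 86, 86, 86, 86, 86, 87, 87, 87, 88, 88]
```

The jaw and bundle held after release: the channels fill y ≈ 0–98 and the handle stayed put. The robot is clear, so I'm handing in.

```bash
python3 -c "
from plant import robot
print(robot.finish_job())"
```

```text
the job is handed in; nothing more can be done
None
```

I handed the job in at about 30 s of the 72 s: the three channels stand interlocked in the tray, the jaw is pushed up and held by its ratchet, and the arm is clear. The hand-in gave no verdict, and the last checks were by image brightness profiles because my ten picture views were used up.

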